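# Make up the sampling kit and the balance-check kit

## Robot

A 6-joint arm with a two-finger parallel gripper is mounted at the origin on the work surface. World frame = base frame: x ahead of the robot, y to its left, z up, the work surface at z = 0. Lengths are in m, angles in degrees, forces in N, time in s.
With the tool pointing down it reaches from about 0.4 to 0.825 m from the base axis. Payload 7 kg.
Tool frame: the origin (TCP) lies at the very end of the fingers, on their centre line; the grasp point (between the pads) lies 19 mm behind it (r.grip_depth is the distance from the TCP to the grasp point, in m); z points along the fingers, y is the line along which they close (so a half turn about z gives the same grasp; the last joint's range is limited). The gripper opens to 88 mm and grips with 3 to 60 N. Pads are 19 mm wide; open, the fingers measure 130 mm over their backs; the gripper's body (78 mm by 193 mm) begins 47 mm behind the grasp point.
Start: joints at [88.871, 20.546, 0.682, 0, -70.136, -16.507], TCP at [0.205, 0.643, 0.227] pointing down, gripper open.
Joint ranges: [-176.03, 176.03], [-82.01, 121.73], [-58.28, 71.71], [-173.87, 95.51], [-174.79, -0.11], [-173.66, 173.66]. Speed limits (degrees/s): [136.94, 136.94, 172.46, 180, 180, 180].

## Interface

Orientations are given as [roll, pitch, yaw] about the fixed x, y, z axes, in that order (R = Rz(yaw) Ry(pitch) Rx(roll)).
In Python, from plant import r gives the robot as it stands.
- The arm moves only by the tool play_rows, never from a script. Its argument "rows" is a list that holds one entry, the list of rows, each a list of 5 numbers: the closure, from 0 (fully open) to 1 (shut), then the shift along the tool's x, y, z each as a share of 0.5 m, from -1 to 1, then the turn about the tool's z as a share of 1.5 rad, from -1 to 1. A call has exactly 8 rows; each row is the pose to reach, as a shift and turn from the pose commanded when the call began, along the tool's axes at that moment; what a row does not reach only later rows make up. A row lasts 1/12 s, in which the tool goes at most 41.7 mm and 7.16 degrees, less where a joint would pass 70% of its speed; a pose out of reach is approached as far as the arm can. A call with a number of a shift or a turn outside -1 to 1 is refused whole. A call with a gripper value outside its range is refused whole. The fingers move at their own pace and stop on an object; "squeeze" is the grip in N (left out, the last holds). Time passes only in rows, so rows that repeat a pose let the fingers close, or fill a call up. It gives the time, the measured TCP pose, the force, the opening and the grip force at its end, in the units of the state.
- r.get_state(): the state, without advancing time (a new reading comes with each control period).
- r.capture(name): name is "scene" or "side" or "wrist"; returns the picture (480x640x3 uint8, red, green, blue); there is no depth.
- r.camera_info(name): a dict with "fovy" (degrees; the focal length in pixels is half the picture's height over the tangent of half this angle, whatever the lens; pixels are square), "cx", "cy" (the principal point, pixels), "k1" (the pictures are not rectified: a ray, as slopes to the right and down, at radius r is drawn at 1 + k1 r^2 times it, then the intrinsics apply), "pose" (4x4, takes a point from camera to world coordinates). Camera axes: x right, y down, z forward; pixel columns grow to the right and rows downward; lengths in m; the calibration is good to about 2 mm. A picture is of the moment at which its call begins: read the wrist's pose just before it. camera_info takes no time and is no camera call; for the wrist camera it gives the pose at the moment of the call.
- r.close_job(): hands the job in; it is judged then, once.
The state is a dict: "time_s": time; "joints": joint angles; "qd": joint speeds; "joint_torque": joint torques, N m; "tcp_pos": TCP position; "eef_rot": TCP orientation; "contact_force": force on the tool from outside, world axes, zero at the start; "moment": the same for the moment, N m; "gripper_width": finger opening in m; "gripper_force": force on a finger pad.
Only numpy, scipy, OpenCV 4.12 (cv2) and the standard library are available. Lean on these libraries where they do the work, as an engineer would, in place of code of your own. Each camera call takes 0.05 s, during which the arm holds its last target. There are 200 camera calls.

## Task

Make up two kits from the stock on the laboratory bench, one item standing in the middle of each tray compartment (either of a tray's two compartments will do). The rectangular tray gets the slim bottle and the square open beaker, the beaker turned mouth down to keep dust out; the round tray gets the brass weight and the squat jar, and all but the beaker stand upright. Leave the conical flask and the big white jar standing where they are, and finish with everything let go and at rest.

Things in the scene. Friction and masses are not known exactly. Their poses are not given: they have to be found in the camera images.
- rect_tray: fixed rectangular grey tray, 100 (local x) x 188 (local y) x 13 mm high; origin at the centre of its underside, z up. Floor 4 mm thick, walls 4 mm. One 4 mm divider along local x, of the same height, makes two compartments whose middles lie at local y = +46 and -46 mm, x = 0; each is 92 x 88 mm inside
- round_tray: fixed round grey tray, 196 mm across, 13 mm high; origin at the centre of its underside, z up. Floor 5 mm thick, rim 4 mm. One 4 mm divider along local x makes two half-round compartments, whose middles (where the items go) lie at local y = +46 and -46 mm, x = 0
- bottle: slim closed sample bottle, white plastic with a narrow neck and a screw cap: 42 mm diameter up to 72 mm, 105 mm high in all, cap 29 mm diameter; about 0.1 kg, starts standing. Origin at the centre of its underside, z up along its axis
- squat_jar: squat round jar with a wide black screw lid, 58 mm diameter over its whole height of 48 mm; about 0.12 kg, starts standing. Origin at the centre of its underside, z up along its axis
- beaker: square open beaker, white: 48 x 48 mm outside, 72 mm from base to rim, walls 4 mm, about 0.09 kg. Starts lying on a flat side, mouth towards the robot (within 0.3 rad of world -x). Origin at the centre of its outer base, local z along its axis to the mouth (at the start z is level, origin 24 mm above the bench; mouth down, the origin is on top)
- weight: brass calibration weight: a cylinder 38 mm diameter up to 42 mm, then a neck and a 28 mm knob, 62 mm high in all; about 0.4 kg, starts standing. Origin at the centre of its underside, z up along its axis
- flask: conical glass flask standing among the stock, 64 mm diameter at the foot, 86 mm high; loose, not wanted. Origin at the centre of its underside
- big_jar: big white jar, 64 mm diameter, 86 mm high, beyond the stock to the robot's left; loose, not wanted. Origin at the centre of its underside

How it is judged:
By the outcome, as a careful person would: the job done as asked, in the order asked, and still so for the second after the job is handed in, with the robot touching nothing.
It also fails if it takes over 112 s, if anything falls off the work surface, if the arm or the gripper's body presses on something with over 40 N, if the wrist force passes 120 N, or if a joint passes its speed limit or range.

## Working session

There is one attempt and no reset: what is moved stays moved. The work goes in short steps, Python scripts to look and compute and a tool call to move; the robot and the scene stay as the last step left them, time stands still between calls to the robot, and variables do not carry over. Pictures are saved under pics/ and viewed, at most 14 in all, crops included, and the job is handed in when it is done.

Besides the shell and the picture viewer there is one more tool, called after "Call:" as name(argument=value, ...), one argument or row to a line, values as JSON. play_rows: Moves the arm, as the interface text tells. Its arguments: {"type":"object","properties":{"rows":{"type":"array","items":{"type":"array","items":{"type":"array","items":{"type":"number"}}}},"squeeze":{"type":"number"}},"required":["rows"]}

```bash
mkdir -p pics; cat > h.py <<'E'
import numpy as np, cv2
from plant import r
def snap(n,f):
    i=r.camera_info(n); im=r.capture(n); cv2.imwrite('pics/'+f,im[:,:,::-1]); return im,i
def ray(i,u,v):
    f=240/np.tan(np.radians(i['fovy'])/2)
    x=(u-i['cx'])/f; y=(v-i['cy'])/f; a,b=x,y
    for _ in range(20):
        s=1+i['k1']*(a*a+b*b); a,b=x/s,y/s
    T=np.array(i['pose']); d=T[:3,:3]@np.array([a,b,1.]); return T[:3,3],d
def onz(i,u,v,z):
    o,d=ray(i,u,v); return o+d*(z-o[2])/d[2]
E
python3 - <<'E'
from h import *
for n in ('scene','side','wrist'):
    im,i=snap(n,n+'0.png'); print(n,i['fovy'],i['cx'],i['cy'],i['k1'],np.round(i['pose'],3).tolist())
s=r.get_state(); print(s)
E
```

```text
scene 53.814946328610844 315.51015983487486 235.2647224085811 -0.11747803506800736 [[-0.163, 0.802, -0.574, 1.116], [0.987, 0.129, -0.099, 0.149], [-0.006, -0.583, -0.813, 0.851], [0.0, 0.0, 0.0, 1.0]]
side 52.083630467652014 317.9138190812241 230.9199563352824 -0.004903383230546842 [[0.958, -0.202, 0.205, 0.325], [-0.288, -0.649, 0.704, -0.712], [-0.01, -0.733, -0.68, 0.793], [0.0, 0.0, 0.0, 1.0]]
wrist 63.514596076236124 322.5842352618487 233.72411008176798 0.016390862370511967 [[-0.303, -0.92, -0.247, 0.27], [-0.953, 0.293, 0.078, 0.622], [0.001, 0.259, -0.966, 0.385], [0.0, 0.0, 0.0, 1.0]]
{'time_s': 0.15, 'joints': array([ 8.88704637e+01,  2.05813076e+01,  6.46139199e-01, -1.36839404e-02,
       -7.01362719e+01, -1.65075619e+01]), 'qd': array([-0.04035747, -0.10190351,  0.19662748,  0.10167819, -0.00333759,
        0.00660537]), 'joint_torque': array([-1.22412031e-03, -5.83277965e+01,  2.93295443e+01,  7.00137153e+00,
        8.83673842e-03, -1.14018965e-04]), 'tcp_pos': array([0.20442845, 0.64291292, 0.22585118]), 'eef_rot': array([ 1.79927849e+02, -7.96555279e-03, -1.76417507e+01]), 'contact_force': array([-0.21035199, -0.10893344, -0.21836553]), 'moment': array([-0.00136086,  0.02646981,  0.00139572]), 'gripper_force': 0.0, 'gripper_width': 0.08753522383923777}
```

View pics/scene0.png

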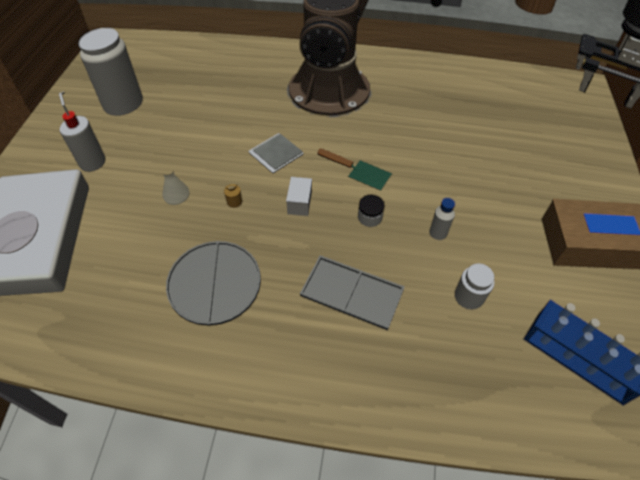

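View pics/side0.png

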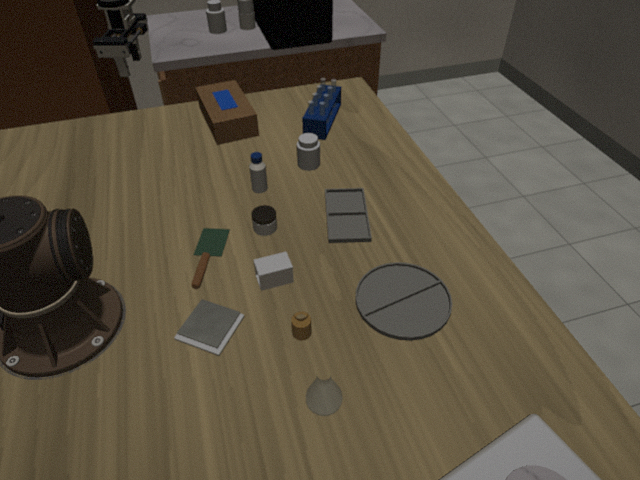

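```bash
python3 - <<'E'
import cv2,numpy as np
a=cv2.imread('pics/scene0.png')[165:345,150:500]; b=cv2.imread('pics/side0.png')[140:350,230:470]
cv2.imwrite('pics/a.png',cv2.resize(a,None,fx=2.28,fy=2.28,interpolation=cv2.INTER_CUBIC))
cv2.imwrite('pics/b.png',cv2.resize(b,None,fx=2.8,fy=2.8,interpolation=cv2.INTER_CUBIC))
E
```

```text
(no output)
```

View pics/a.png

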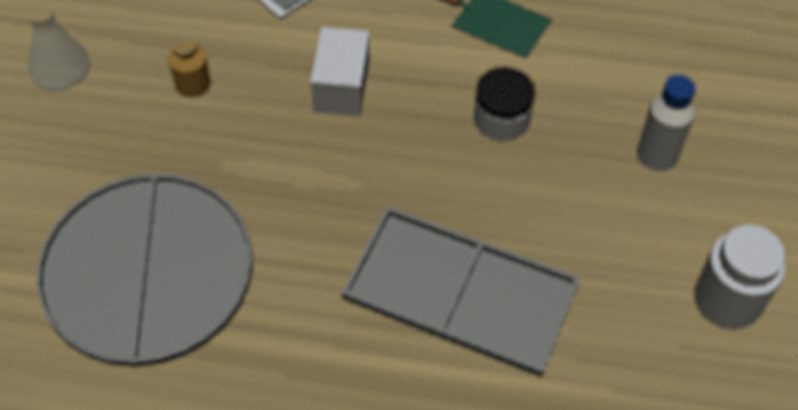

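View pics/b.png

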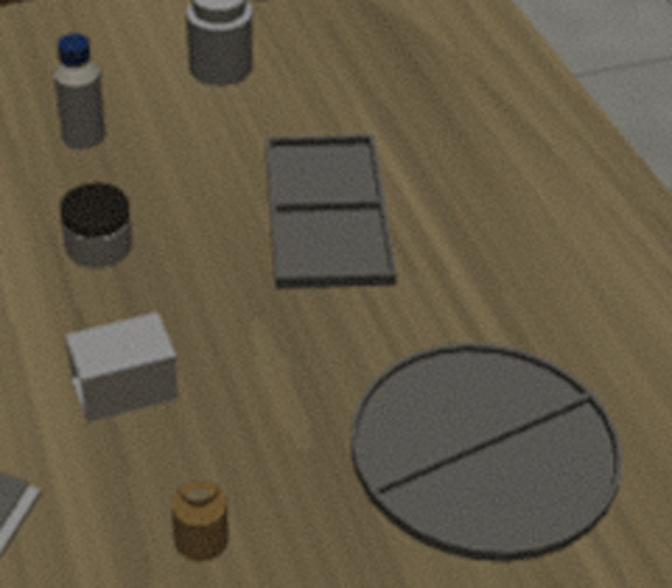

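```bash
python3 - <<'E'
from h import *
ia=r.camera_info('scene'); ib=r.camera_info('side')
A=lambda p,z: onz(ia,150+(p[0]+.5)/2.28-.5,165+(p[1]+.5)/2.28-.5,z)[:2]
B=lambda p,z: onz(ib,230+(p[0]+.5)/2.8-.5,140+(p[1]+.5)/2.8-.5,z)[:2]
def tri(pa,pb):
    o1,d1=ray(ia,150+(pa[0]+.5)/2.28-.5,165+(pa[1]+.5)/2.28-.5);o2,d2=ray(ib,230+(pb[0]+.5)/2.8-.5,140+(pb[1]+.5)/2.8-.5)
    s=np.linalg.lstsq(np.c_[d1,-d2],o2-o1,rcond=None)[0]; return (o1+d1*s[0]+o2+d2*s[1])/2
for n,a,b,z in [('bottle',(681,86),(74,42),.105),('jar',(505,89),(96,206),.048),('weight',(188,50),(200,492),.062),('bigjar',(753,249),None,.086)]:
    print(n,np.round(A(a,z),4),*( [np.round(B(b,z),4),np.round(tri(a,b),4)] if b else []))
P=[A(p,.013) for p in [(390,211),(577,279),(543,371),(345,294)]]
Q=[B(p,.013) for p in [(267,139),(373,138),(394,277),(277,279)]]
for P_ in (P,Q):
    P_=np.array(P_); print('rect',np.round(P_,4).tolist(),P_.mean(0).round(4),[round(float(np.linalg.norm(P_[i]-P_[i-1])),4) for i in range(4)])
for F,ps in ((A,[(156,178),(137,357)]),(B,[(380,492),(590,398)])):
    P_=np.array([F(p,.013) for p in ps]); d=P_[1]-P_[0]; print('round',P_.mean(0).round(4),np.linalg.norm(d).round(4),np.degrees(np.arctan2(d[1],d[0])))
P_=np.array([A(p,.013) for p in [(40,267),(251,267),(155,176),(138,362)]]);print(P_.round(4).tolist())
for F,ps in ((A,[(320,29),(369,32),(360,87),(312,84)]),(B,[(67,345),(157,317),(176,353),(86,378)])):
    P_=np.array([F(p,.048) for p in ps]); print('beaker',P_.round(4).tolist(),P_.mean(0).round(4),[round(float(np.linalg.norm(P_[i]-P_[i-1])),4) for i in range(4)])
E
```

```text
bottle [0.4639 0.3149] [0.4661 0.3116] [0.4654 0.314  0.1048]
jar [0.4457 0.1582] [0.4472 0.154 ] [0.4465 0.1573 0.0468]
weight [ 0.4569 -0.1522] [ 0.4497 -0.1662] [ 0.4502 -0.157   0.0519]
bigjar [0.6156 0.3796]
rect [[0.579, 0.0672], [0.6239, 0.2428], [0.7175, 0.2198], [0.6712, 0.0417]] [0.6479 0.1429] [0.0957, 0.1813, 0.0963, 0.184]
rect [[0.6228, 0.2401], [0.716, 0.2124], [0.6676, 0.0344], [0.5754, 0.0606]] [0.6454 0.1369] [0.1856, 0.0972, 0.1845, 0.0958]
round [ 0.6691 -0.1405] 0.1862 10.988293494723186
round [ 0.6695 -0.1492] 0.1844 11.080682491269092
[[0.6897, -0.2361], [0.6579, -0.0463], [0.5756, -0.1599], [0.7649, -0.1206]]
beaker [[0.3972, -0.033], [0.3935, 0.0164], [0.4654, 0.0199], [0.469, -0.0266]] [ 0.4313 -0.0058] [0.0721, 0.0495, 0.072, 0.0466]
beaker [[0.3931, 0.0047], [0.4644, 0.0133], [0.4688, -0.0272], [0.3999, -0.0319]] [ 0.4316 -0.0103] [0.0373, 0.0718, 0.0408, 0.069]
```

```bash
cat >> h.py <<'E'
def go(p,yaw,p0=None,y0=None):
    "shares of shift (tool axes) and turn from pose p0,y0 (default: measured) to TCP p, yaw"
    s=r.get_state()
    if p0 is None: p0=s['tcp_pos']
    if y0 is None: y0=s['eef_rot'][2]
    c,n=np.cos(np.radians(y0)),np.sin(np.radians(y0)); d=np.array(p)-p0
    t=-np.radians((yaw-y0+180)%360-180)
    print(np.round([ (c*d[0]+n*d[1])/.5,(n*d[0]-c*d[1])/.5,-d[2]/.5,t/1.5],3).tolist(),'dist',np.linalg.norm(d).round(3),'deg',np.degrees(t).round(1), 'need rows',np.ceil(max(np.linalg.norm(d)/.0417,abs(np.degrees(t))/7.16)))
    return np.array(p),yaw
E
python3 - <<'E'
from h import *
p,y=go((.335,.478,.24),-67.6); go((.465,.314,.25),-105,p,y)
E
```

```text
[0.349, 0.235, -0.028, 0.581] dist 0.211 deg 50.0 need rows 7.0
[0.402, -0.115, -0.02, 0.435] dist 0.21 deg 37.4 need rows 6.0
```

Call:
play_rows(
  rows=[
    [[0,0.07,0.047,-0.006,0.083],[0,0.14,0.094,-0.011,0.166],[0,0.21,0.141,-0.017,0.249],[0,0.279,0.188,-0.022,0.332],[0,0.349,0.235,-0.028,0.415],[0,0.349,0.235,-0.028,0.498],[0,0.349,0.235,-0.028,0.581],[0,0.349,0.235,-0.028,0.581]],
  ],
)

```text
time_s: 0.82
tcp_pos: [0.3358, 0.4775, 0.2407]
eef_rot: [180.0, 0.0, -68.0]
contact_force: [0.2, -0.1, 0.5]
gripper_width: 0.0876
gripper_force: 0.0
```

Call:
play_rows(
  rows=[
    [[0,0.08,-0.023,-0.004,0.08],[0,0.16,-0.046,-0.008,0.16],[0,0.24,-0.069,-0.012,0.24],[0,0.32,-0.092,-0.016,0.32],[0,0.402,-0.115,-0.02,0.4],[0,0.402,-0.115,-0.02,0.435],[0,0.402,-0.115,-0.02,0.435],[0,0.402,-0.115,-0.02,0.435]],
  ],
)

```text
time_s: 1.48
tcp_pos: [0.465, 0.3147, 0.2503]
eef_rot: [180.0, -0.0, -104.7]
contact_force: [0.1, 0.2, 0.9]
gripper_width: 0.088
gripper_force: 0.0
```

```bash
python3 - <<'E'
from h import *
s=r.get_state(); print(s['tcp_pos'],s['eef_rot'],s['time_s'],s['joints'].round(1),s['qd'].round(2))
im,i=snap('wrist','w1.png'); print(np.round(i['pose'],3).tolist())
E
```

```text
[0.46500957 0.31466794 0.25028247] [ 1.79980534e+02 -1.10923606e-02 -1.04709939e+02] 1.4833 [ 54.1   9.  -11.8  -0.  -69.2 -68.8] [ 1.57  0.15  0.   -0.02 -0.04 -0.07]
[[-0.967, 0.245, 0.066, 0.446], [0.254, 0.934, 0.251, 0.248], [0.0, 0.26, -0.966, 0.409], [0.0, 0.0, 0.0, 1.0]]
```

View pics/w1.png

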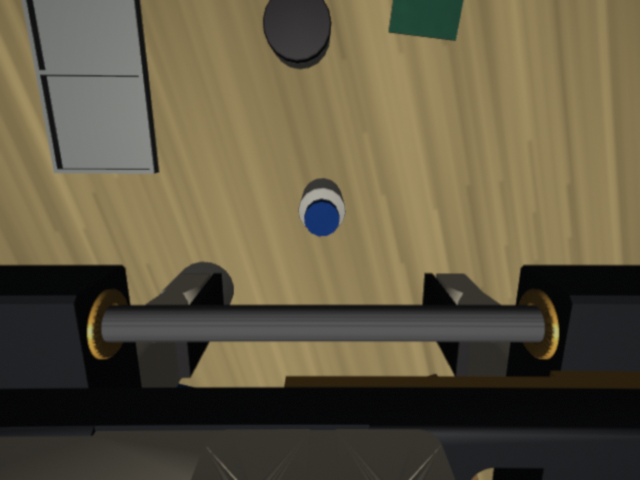

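```bash
python3 - <<'E'
from h import *
i=r.camera_info('wrist'); im=cv2.imread('pics/w1.png')
h=cv2.cvtColor(im,cv2.COLOR_BGR2HSV); m=cv2.inRange(h,(105,120,40),(130,255,255))
n,l,st,c=cv2.connectedComponentsWithStats(m); k=1+st[1:,4].argmax(); print(c[k],st[k])
print('cap',onz(i,*c[k],.105))
for p in [(56,170),(157,171),(40,73),(142,76)]: print(p,onz(i,*p,.013).round(4))
print('jar x',onz(i,297,24,.048).round(4))
E
```

```text
[321.37420043 217.84754797] [305 201  34  35 938]
cap [0.46443139 0.31427907 0.105     ]
(56, 170) [0.7157 0.2191 0.013 ]
(157, 171) [0.6184 0.2453 0.013 ]
(40, 73) [0.6911 0.1319 0.013 ]
(142, 76) [0.5996 0.1579 0.013 ]
jar x [0.4453 0.1604 0.048 ]
```

Call:
play_rows(
  rows=[
    [[0,0,0,0.08,0],[0,0,0,0.16,0],[0,0,0,0.24,0],[0,0,0,0.31,0],[0,0,0,0.37,0],[0,0,0,0.412,0],[0,0,0,0.412,0],[1,0,0,0.412,0]],
  ],
  squeeze=20,
)

```text
time_s: 2.2
tcp_pos: [0.464, 0.3152, 0.0438]
eef_rot: [180.0, -0.2, -104.7]
contact_force: [0.5, 0.7, 1.5]
gripper_width: 0.0846
gripper_force: 0.0
```

Call:
play_rows(
  rows=[
    [[1,0,0,0,0],[1,0,0,0,0],[1,0,0,0,0],[1,0,0,0,0],[1,0,0,0,0],[1,0,0,0,0],[1,0,0,0,0],[1,0,0,0,0]],
  ],
)

```text
time_s: 2.87
tcp_pos: [0.4653, 0.3147, 0.0449]
eef_rot: [-180.0, 0.0, -105.0]
contact_force: [-0.7, -0.1, 4.0]
gripper_width: 0.0414
gripper_force: 20.0
```

```bash
python3 - <<'E'
from h import *
s=r.get_state(); print(s['tcp_pos'],s['eef_rot'],s['joints'].round(1))
p0=s['tcp_pos']; z=p0[2]
p,y=go((p0[0],p0[1],z+.08),-104.7); p,y=go((.6586,.188,z+.08),-104.6,p,-104.7); go((.6586,.188,z+.0055),y,p,y)
E
```

```text
[0.46532617 0.31465907 0.04493766] [-1.79978543e+02  2.84726993e-02 -1.04951666e+02] [ 54.   20.6 -26.4   0.  -43.  -69. ]
[-0.0, 0.0, -0.16, -0.003] dist 0.08 deg -0.3 need rows 2.0
[0.147, -0.438, -0.0, -0.001] dist 0.231 deg -0.1 need rows 6.0
[-0.0, 0.0, 0.149, -0.0] dist 0.075 deg -0.0 need rows 2.0
```

Call:
play_rows(
  rows=[
    [[1,0,0,-0.06,0],[1,0,0,-0.14,0],[1,0.02,-0.06,-0.16,0],[1,0.047,-0.14,-0.16,0],[1,0.074,-0.22,-0.16,0],[1,0.1,-0.3,-0.16,0],[1,0.125,-0.372,-0.16,0],[1,0.14,-0.418,-0.16,0]],
  ],
)

```text
time_s: 3.53
tcp_pos: [0.6513, 0.1903, 0.1239]
eef_rot: [180.0, -0.0, -105.0]
contact_force: [0.4, 1.3, -1.2]
gripper_width: 0.0413
gripper_force: 20.0
```

Call:
play_rows(
  rows=[
    [[1,0.007,-0.02,0,0],[1,0.007,-0.02,0,0],[1,0.007,-0.02,0,0],[1,0.007,-0.02,0,0],[1,0.007,-0.02,0,0],[1,0.007,-0.02,0,0],[1,0.007,-0.02,0,0],[1,0.007,-0.02,0,0]],
  ],
)

```text
time_s: 4.2
tcp_pos: [0.6573, 0.1877, 0.1249]
eef_rot: [-180.0, 0.0, -104.9]
contact_force: [0.1, -0.5, -1.6]
gripper_width: 0.0417
gripper_force: 20.0
```

```bash
python3 - <<'E'
from h import *
s=r.get_state(); print(s['tcp_pos'],s['eef_rot'],s['time_s'],s['gripper_width'])
im,i=snap('scene','s2.png')
im2,i2=snap('wrist','w2.png')
print(np.round(i2['pose'],3).tolist())
a=im[130:370,150:500,::-1]
c=np.hstack([cv2.resize(a,(450,309)),cv2.resize(im2[:,:,::-1],(350,309))]) ; 
cv2.imwrite('pics/c2.png',np.vstack([cv2.resize(im2[:240,:,::-1],(800,300)),cv2.resize(a,(437,300))[:, :].copy() if 0 else cv2.copyMakeBorder(cv2.resize(a,(437,300)),0,0,0,363,0)]))
E
```

```text
[0.65733409 0.18769666 0.12489699] [-1.79986168e+02  1.89155886e-02 -1.04898408e+02] 4.2 0.04170156334785714
[[-0.966, 0.248, 0.067, 0.639], [0.257, 0.933, 0.251, 0.12], [-0.0, 0.26, -0.966, 0.284], [0.0, 0.0, 0.0, 1.0]]
```

View pics/c2.png

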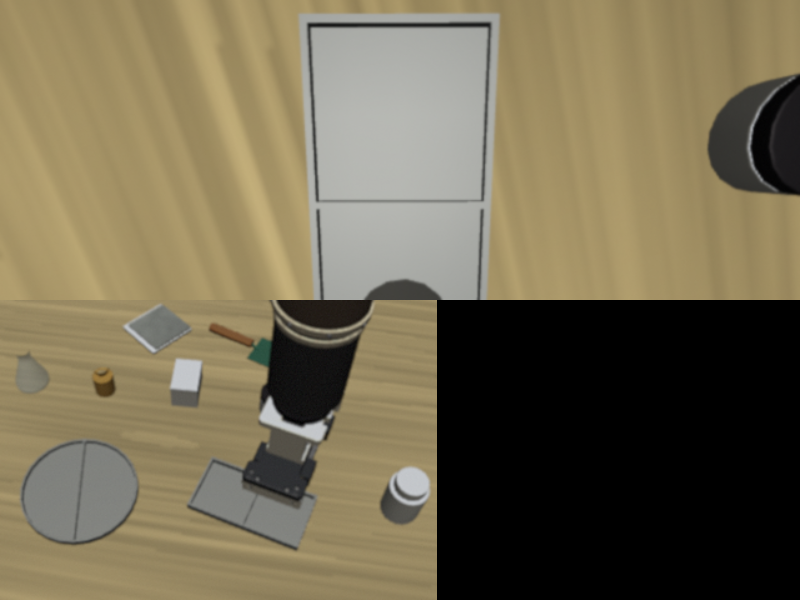

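```bash
python3 - <<'E'
from h import *
i=r.camera_info('wrist')
P=[onz(i,u/1.25,v/1.25,.013) for u,v in [(300,15),(498,14),(313,204),(488,204)]]
for p in P: print(p.round(4))
m=(P[2]+P[3])/2; e=(P[0]+P[1])/2; d=(m-e)[:2]; print(m,np.linalg.norm(d),np.degrees(np.arctan2(d[1],d[0]))-90)
d/=np.linalg.norm(d); print('C+',m[:2]+.046*d,'C-',m[:2]-.046*d, 'mean', (m[:2]+e[:2]+.094*d)/2)
E
```

```text
[0.6704 0.0392 0.013 ]
[0.5748 0.0642 0.013 ]
[0.6926 0.1294 0.013 ]
[0.5993 0.1543 0.013 ]
[0.64596255 0.14182588 0.013     ] 0.09314045169373328 -14.549224868080614
C+ [0.65751829 0.18635076] C- [0.63440681 0.097301  ] mean [0.64607051 0.14224187]
```

Call:
play_rows(
  rows=[
    [[1,0,0,0.05,0],[1,0,0,0.1,0],[1,0,0,0.13,0],[1,0,0,0.145,0],[1,0,0,0.15,0],[1,0,0,0.15,0],[1,0,0,0.15,0],[1,0,0,0.15,0]],
  ],
)

```text
time_s: 4.97
tcp_pos: [0.6584, 0.1875, 0.0507]
eef_rot: [-179.9, 0.1, -105.0]
contact_force: [-0.2, 0.2, -0.4]
gripper_width: 0.0417
gripper_force: 20.0
```

Call:
play_rows(
  rows=[
    [[0,0,0,0,0],[0,0,0,0,0],[0,0,0,0,0],[0,0,0,0,0],[0,0,0,-0.02,0],[0,0,0,-0.1,0],[0,0,0,-0.18,0],[0,0,0,-0.26,0]],
  ],
)

```text
time_s: 5.63
tcp_pos: [0.6574, 0.1867, 0.1816]
eef_rot: [180.0, -0.1, -104.9]
contact_force: [1.3, 0.5, 0.8]
gripper_width: 0.0859
gripper_force: 0.0
```

```bash
python3 - <<'E'
from h import *
s=r.get_state(); print(s['tcp_pos'],s['eef_rot'],s['joints'].round(1))
p,y=go((.53,.12,.25),-155); p,y=go((.43,-.005,.24),-179,p,y)
E
```

```text
[0.6573749  0.18671177 0.1815826 ] [ 1.79978472e+02 -5.03525029e-02 -1.04944301e+02] [ 32.2  23.   -1.7   0.  -65.4 -47.1]
[0.195, 0.212, -0.137, 0.582] dist 0.159 deg 50.1 need rows 7.0
[0.287, -0.142, 0.02, 0.279] dist 0.16 deg 24.0 need rows 4.0
```

Call:
play_rows(
  rows=[
    [[0,0,0,-0.08,0.083],[0,0.03,0.03,-0.137,0.166],[0,0.08,0.08,-0.137,0.249],[0,0.12,0.13,-0.137,0.332],[0,0.16,0.175,-0.137,0.415],[0,0.195,0.212,-0.137,0.498],[0,0.195,0.212,-0.137,0.582],[0,0.195,0.212,-0.137,0.582]],
  ],
)

```text
time_s: 6.3
tcp_pos: [0.5293, 0.1196, 0.25]
eef_rot: [180.0, 0.2, -155.3]
contact_force: [0.1, 0.1, 0.1]
gripper_width: 0.0879
gripper_force: 0.0
```

Call:
play_rows(
  rows=[
    [[0,0.07,-0.035,0,0.08],[0,0.145,-0.07,0.02,0.16],[0,0.215,-0.105,0.02,0.24],[0,0.265,-0.132,0.02,0.279],[0,0.265,-0.132,0.02,0.279],[0,0.265,-0.132,0.02,0.279],[0,0.265,-0.132,0.02,0.279],[0,0.265,-0.132,0.02,0.279]],
  ],
)

```text
time_s: 6.97
tcp_pos: [0.4389, 0.005, 0.2383]
eef_rot: [180.0, 0.0, -178.8]
contact_force: [-0.3, 0.2, 0.3]
gripper_width: 0.0875
gripper_force: 0.0
```

```bash
python3 - <<'E'
from h import *
s=r.get_state(); print(s['tcp_pos'],s['eef_rot'],s['joints'].round(1))
im,i=snap('wrist','w3.png')
E
```

```text
[0.43892798 0.00500191 0.23827406] [ 1.79998691e+02  1.81747540e-02 -1.78802620e+02] [  26.6   -3.   -26.3    0.   -66.7 -115.4]
```

View pics/w3.png

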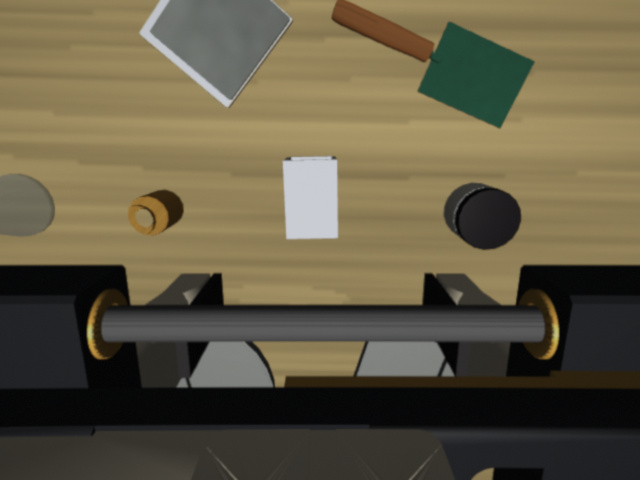

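```bash
python3 - <<'E'
from h import *
i=r.camera_info('wrist')
P=np.array([onz(i,u,v,.048)[:2] for u,v in [(283.5,160),(336.5,159),(338,238),(286,239)]])
print(P.round(4).tolist(),P.mean(0)); d=(P[2]+P[3]-P[0]-P[1])/2; print(np.linalg.norm(d),np.degrees(np.arctan2(d[1],d[0])), np.linalg.norm(P[2]-P[3]))
im=cv2.imread('pics/w3.png'); h=cv2.cvtColor(im,cv2.COLOR_BGR2HSV)
print('jar',onz(i,487,217,.048)); print('weight knob',onz(i,144.5,219.5,.062),'flask foot',onz(i,20,205,.0))
d/=np.linalg.norm(d); b=P.mean(0)+.036*d; print('base',b)
for k in (.012,): 
    t=b-k*d; yaw=-180+np.degrees(np.arctan2(d[1],d[0])); print(t,yaw); go((t[0],t[1],.0058),yaw)
E
```

```text
[[0.3951, -0.0301], [0.3933, 0.0169], [0.4659, 0.0205], [0.4679, -0.0282]] [ 0.43052667 -0.00522468]
0.07276126316730734 2.1590278215667356 0.048665917507646164
jar [0.44306726 0.15678434 0.048     ]
weight knob [ 0.44848475 -0.15164569  0.062     ] flask foot [ 0.45064421 -0.30584565  0.        ]
base [ 0.46650111 -0.00386844]
[ 0.45450963 -0.00432052] -177.84097217843328
[-0.031, -0.019, 0.464, -0.011] dist 0.233 deg -1.0 need rows 6.0
```

Call:
play_rows(
  rows=[
    [[0,-0.031,-0.019,0.05,-0.011],[0,-0.031,-0.019,0.13,-0.011],[0,-0.031,-0.019,0.21,-0.011],[0,-0.031,-0.019,0.29,-0.011],[0,-0.031,-0.019,0.37,-0.011],[0,-0.031,-0.019,0.43,-0.011],[0,-0.031,-0.019,0.462,-0.011],[0,-0.031,-0.019,0.462,-0.011]],
  ],
  squeeze=4,
)

```text
time_s: 7.68
tcp_pos: [0.4515, -0.0053, 0.0032]
eef_rot: [-179.8, -0.4, -177.9]
contact_force: [0.1, 0.5, 0.0]
gripper_width: 0.0878
gripper_force: 0.0
```

Call:
play_rows(
  rows=[
    [[1,0,0,0,0],[1,0,0,0,0],[1,0,0,0,0],[1,0,0,0,0],[1,0,0,0,0],[1,0,0,0,0],[1,0,0,0,0],[1,0,0,0,0]],
  ],
)

```text
time_s: 8.35
tcp_pos: [0.454, -0.0048, 0.0076]
eef_rot: [180.0, 0.1, -178.0]
contact_force: [-1.5, 0.2, 6.0]
gripper_width: 0.0479
gripper_force: 4.0
```

Call:
play_rows(
  rows=[
    [[1,0,0,-0.02,0],[1,0,0,-0.04,0],[1,0,0,-0.07,0],[1,0,0,-0.1,0],[1,0,0,-0.13,0],[1,0,0,-0.16,0],[1,0,0,-0.16,0],[1,0,0,-0.16,0]],
  ],
)

```text
time_s: 9.02
tcp_pos: [0.454, -0.0047, 0.0876]
eef_rot: [179.9, 0.1, -178.0]
contact_force: [0.7, -0.3, -1.1]
gripper_width: 0.0479
gripper_force: 4.0
```

```bash
python3 - <<'E'
from h import *
s=r.get_state(); print(s['tcp_pos'],s['eef_rot'],s['gripper_width'])
im,i=snap('side','sd3.png'); im2,_=snap('scene','s3.png'); w,_=snap('wrist','w4.png')
c=np.hstack([cv2.resize(im[170:350,180:380],(400,360)),cv2.resize(im2[90:270,200:400],(400,360))])
c=np.vstack([c,cv2.copyMakeBorder(cv2.resize(w[:240],(480,180)),0,0,0,320,0)])
cv2.imwrite('pics/c3.png',c[:,:,::-1])
E
```

```text
[ 0.4539962  -0.00466473  0.08764104] [ 1.79948765e+02  1.03414084e-01 -1.78013289e+02] 0.04794949319458998
```

View pics/c3.png

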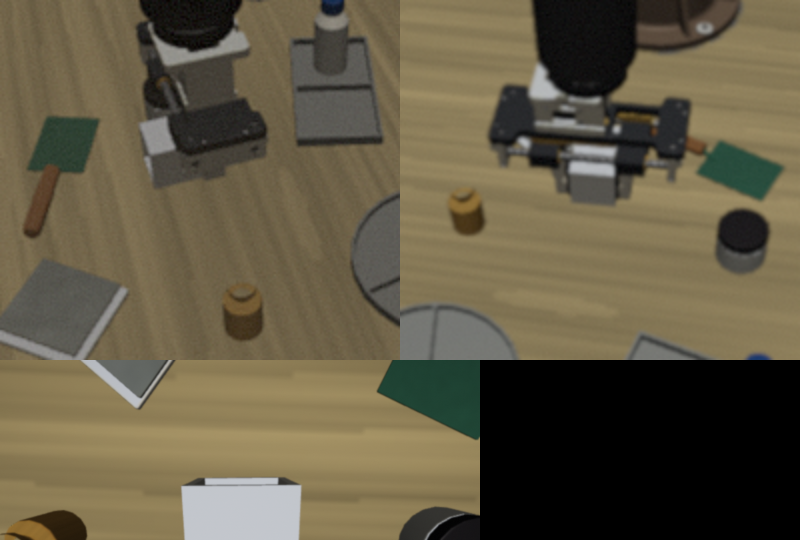

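Call:
play_rows(
  rows=[
    [[1,0,0,0,0],[1,0,0,-0.08,0],[1,0,0,-0.08,0],[1,0,0,-0.16,0],[1,0,0,-0.16,0],[1,0,0,-0.12,0],[1,0,0,-0.2,0],[1,0,0,-0.2,0]],
  ],
  squeeze=3,
)

```text
time_s: 9.83
tcp_pos: [0.4553, -0.005, 0.1905]
eef_rot: [-179.9, 0.2, -177.9]
contact_force: [2.2, 0.5, 1.2]
gripper_width: 0.0478
gripper_force: 3.0
```

```bash
python3 - <<'E'
from h import *
s=r.get_state(); print(s['tcp_pos'],s['eef_rot'],s['gripper_width'])
im,i=snap('side','sd4.png'); w,_=snap('wrist','w5.png')
c=np.hstack([cv2.resize(im[150:330,180:380],(400,360)),cv2.resize(w,(400,300))[:300]]) if 0 else np.hstack([cv2.resize(im[140:320,180:380],(333,300)),cv2.resize(w,(400,300))])
cv2.imwrite('pics/c4.png',c[:,:,::-1])
E
```

```text
[ 0.4553357  -0.00498313  0.19052799] [-179.94635356    0.18771413 -177.93707483] 0.04776281614248467
```

View pics/c4.png

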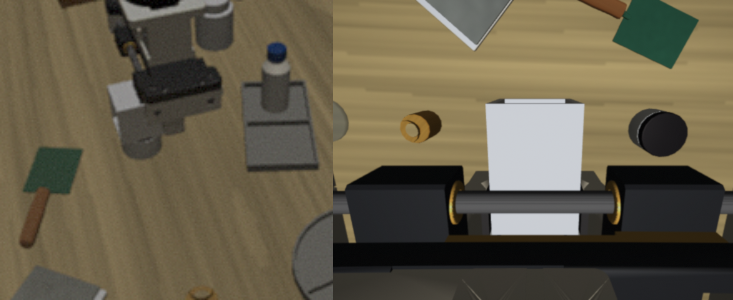

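Call:
play_rows(
  rows=[
    [[1,0,0,0,-0.08],[1,0,0,0,-0.16],[1,0,0,0,-0.24],[1,0,0,0,-0.32],[1,0,0,0,-0.4],[1,0,0,0,-0.48],[1,0,0,0,-0.56],[1,0,0,0,-0.64]],
  ],
  squeeze=6,
)

```text
time_s: 10.6
tcp_pos: [0.4532, -0.005, 0.1863]
eef_rot: [179.9, -0.1, -122.7]
contact_force: [-0.2, 0.3, -1.5]
gripper_width: 0.0478
gripper_force: 6.0
```

Call:
play_rows(
  rows=[
    [[1,0,0,0,-0.08],[1,0,0,0,-0.16],[1,0,0,0,-0.24],[1,0,0,0,-0.32],[1,0,0,0,-0.4],[1,0,0,0,-0.48],[1,0,0,0,-0.56],[1,0,0,0,-0.64]],
  ],
)

```text
time_s: 11.27
tcp_pos: [0.4532, -0.005, 0.1863]
eef_rot: [179.9, 0.0, -67.7]
contact_force: [-0.6, -0.0, -1.3]
gripper_width: 0.0477
gripper_force: 6.0
```

Call:
play_rows(
  rows=[
    [[1,0,0,0,-0.08],[1,0,0,0,-0.16],[1,0,0,0,-0.24],[1,0,0,0,-0.32],[1,0,0,0,-0.4],[1,0,0,0,-0.48],[1,0,0,0,-0.56],[1,0,0,0,-0.64]],
  ],
)

```text
time_s: 11.93
tcp_pos: [0.4532, -0.005, 0.1863]
eef_rot: [180.0, 0.1, -12.7]
contact_force: [-0.8, -0.4, -0.8]
gripper_width: 0.0481
gripper_force: 6.0
```

Call:
play_rows(
  rows=[
    [[1,0,0,0,-0.08],[1,0,0,0,-0.16],[1,0,0,0,-0.24],[1,0,0,0,-0.32],[1,0,0,0,-0.4],[1,0,0,0,-0.48],[1,0,0,0,-0.56],[1,0,0,0,-0.64]],
  ],
)

```text
time_s: 12.6
tcp_pos: [0.4532, -0.005, 0.1863]
eef_rot: [-180.0, 0.1, 42.3]
contact_force: [-0.3, -0.1, -0.4]
gripper_width: 0.0481
gripper_force: 6.0
```

```bash
python3 - <<'E'
from h import *
s=r.get_state(); print(s['tcp_pos'],s['eef_rot'],s['gripper_width'],s['joints'].round(1))
go((.6034,-.0216,.15),75.4)
E
```

```text
[ 0.4532119  -0.00498602  0.18627678] [-1.79963164e+02  7.18129452e-02  4.23401729e+01] 0.04811569958763597 [ 24.4   1.2 -29.4  -0.  -59.5 108. ]
[0.2, 0.227, 0.073, -0.385] dist 0.155 deg -33.1 need rows 5.0
```

Call:
play_rows(
  rows=[
    [[1,0.04,0.045,0.015,-0.08],[1,0.08,0.09,0.03,-0.16],[1,0.12,0.136,0.045,-0.24],[1,0.16,0.182,0.06,-0.32],[1,0.2,0.227,0.073,-0.385],[1,0.2,0.227,0.073,-0.385],[1,0.2,0.227,0.073,-0.385],[1,0.2,0.227,0.073,-0.385]],
  ],
)

```text
time_s: 13.27
tcp_pos: [0.6031, -0.0225, 0.1492]
eef_rot: [-179.9, 0.1, 75.0]
contact_force: [0.0, 0.3, -1.2]
gripper_width: 0.0479
gripper_force: 6.0
```

Call:
play_rows(
  rows=[
    [[1,0,0,0.06,0],[1,0,0,0.12,0],[1,0,0,0.18,0],[1,0,0,0.23,0],[1,0,0,0.26,0],[1,0,0,0.27,0],[1,0,0,0.275,0],[1,0,0,0.275,0]],
  ],
)

```text
time_s: 13.93
tcp_pos: [0.6039, -0.0221, 0.0138]
eef_rot: [180.0, -0.0, 75.1]
contact_force: [-0.3, 0.2, 0.0]
gripper_width: 0.0481
gripper_force: 6.0
```

```bash
python3 - <<'E'
from h import *
s=r.get_state(); print(s['tcp_pos'],s['eef_rot'],s['gripper_width'],s['joints'].round(1))
w,i=snap('wrist','w6.png'); im,_=snap('side','sd6.png')
cv2.imwrite('pics/c6.png',np.hstack([cv2.resize(im[130:310,240:440],(333,300)),cv2.resize(w,(400,300))])[:,:,::-1])
E
```

```text
[ 0.60394931 -0.02209739  0.01376032] [ 1.79963876e+02 -1.41647173e-02  7.51050783e+01] 0.0481444940998639 [ 16.4  26.2 -22.3   0.  -41.5 148.7]
```

View pics/c6.png

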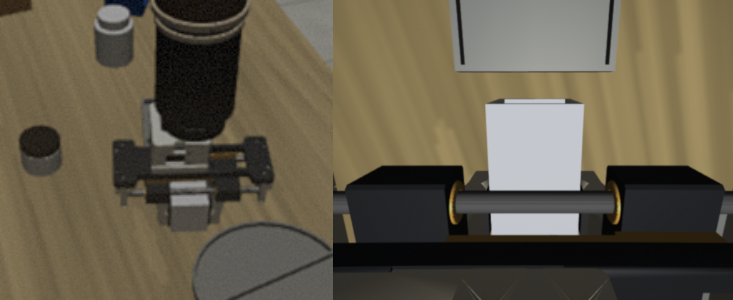

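```bash
python3 - <<'E'
from h import *
i=r.camera_info('wrist'); t=r.get_state()['tcp_pos']
u=np.array([.252,.968])
for n,v,z in (('mouth top',102,.054),('wall top',70,.013)):
    p=onz(i,(535-333)/.625,v/.625,z); print(n,p.round(4),((p-t)[:2]@u).round(4))
E
```

```text
mouth top [0.6193 0.0359 0.054 ] 0.0597
wall top [0.6237 0.052  0.013 ] 0.0764
```

Call:
play_rows(
  rows=[
    [[1,0.024,0,0.004,0],[1,0.034,0,0.004,0],[1,0.044,0,-0.01,0],[1,0.053,0,-0.024,0],[1,0.06,0,-0.035,0],[1,0.071,0,-0.048,0],[1,0.081,0,-0.057,0],[1,0.095,0,-0.066,0]],
  ],
)

```text
time_s: 14.7
tcp_pos: [0.6163, 0.024, 0.0469]
eef_rot: [180.0, -0.0, 75.1]
contact_force: [0.2, -2.0, 0.1]
gripper_width: 0.0478
gripper_force: 6.0
```

```bash
python3 - <<'E'
from h import *
s=r.get_state(); print(s['tcp_pos'],s['eef_rot'],s['gripper_width'],s['joints'].round(1))
w,i=snap('wrist','w7.png'); im,_=snap('side','sd7.png')
cv2.imwrite('pics/c7.png',np.hstack([cv2.resize(im[130:310,240:440],(333,300)),cv2.resize(w,(400,300))])[:,:,::-1])
E
```

```text
[0.61628128 0.02398511 0.04694252] [ 1.79976192e+02 -1.50737043e-02  7.50854512e+01] 0.047797582179858564 [ 20.3  24.7 -19.1   0.  -46.2 144.7]
```

View pics/c7.png

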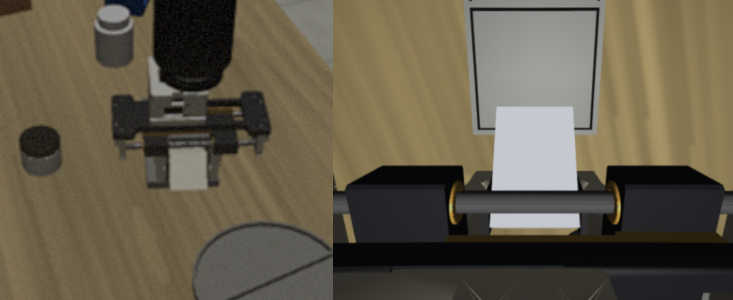

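Call:
play_rows(
  rows=[
    [[1,0.013,0,-0.006,0],[1,0.028,0,-0.012,0],[1,0.042,0,-0.014,0],[1,0.058,0,-0.016,0],[1,0.072,0,-0.015,0],[1,0.088,0,-0.012,0],[1,0.09,0,-0.01,0],[1,0.09,0,-0.01,0]],
  ],
)

```text
time_s: 15.47
tcp_pos: [0.6275, 0.0678, 0.0504]
eef_rot: [-180.0, 0.0, 75.1]
contact_force: [-0.2, 0.3, -0.2]
gripper_width: 0.0481
gripper_force: 6.0
```

```bash
python3 - <<'E'
from h import *
s=r.get_state(); print(s['tcp_pos'],s['eef_rot'],s['gripper_width'],s['joints'].round(1))
w,i=snap('wrist','w8.png'); im,_=snap('side','sd8.png')
cv2.imwrite('pics/c8.png',np.hstack([cv2.resize(im[130:310,240:440],(333,300)),cv2.resize(w,(400,300))])[:,:,::-1])
E
```

```text
[0.62748708 0.06779259 0.05039053] [-1.79957139e+02  2.38129274e-02  7.51462256e+01] 0.048088328228157465 [ 23.9  25.6 -16.9  -0.  -47.6 141.3]
```

View pics/c8.png

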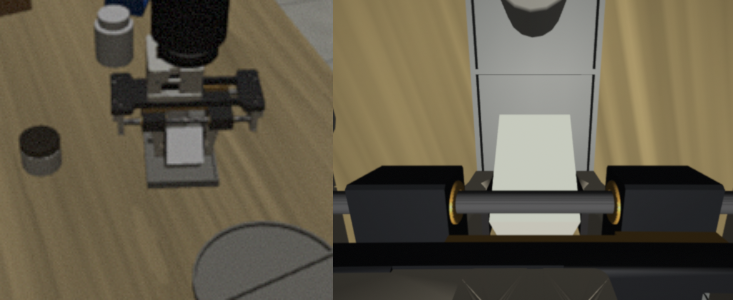

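```bash
python3 - <<'E'
from h import *
im=cv2.imread('pics/w8.png'); h=cv2.cvtColor(im,cv2.COLOR_BGR2HSV)
for v in list(range(178,192,2))+list(range(192,400,8)):
    row=im[v,200:460].astype(int); m=np.where((row.min(1)>165))[0]
    print(v,(m.min()+200,m.max()+200,len(m)) if len(m) else None, im[v,325].tolist())
E
```

```text
178 None [153, 158, 157]
180 None [153, 158, 156]
182 None [159, 164, 162]
184 (np.int64(266), np.int64(378), 113) [185, 197, 193]
186 (np.int64(266), np.int64(379), 114) [189, 201, 198]
188 (np.int64(266), np.int64(379), 114) [189, 202, 198]
190 (np.int64(266), np.int64(379), 114) [190, 202, 198]
192 (np.int64(265), np.int64(379), 115) [189, 202, 198]
200 (np.int64(265), np.int64(380), 116) [190, 202, 198]
208 (np.int64(264), np.int64(381), 118) [190, 202, 198]
216 (np.int64(263), np.int64(382), 120) [189, 202, 198]
224 (np.int64(262), np.int64(382), 121) [190, 202, 199]
232 (np.int64(262), np.int64(383), 122) [190, 202, 198]
240 (np.int64(261), np.int64(384), 124) [190, 202, 198]
248 (np.int64(260), np.int64(385), 126) [190, 202, 198]
256 (np.int64(259), np.int64(385), 127) [190, 202, 198]
264 (np.int64(258), np.int64(386), 129) [190, 202, 199]
272 (np.int64(258), np.int64(387), 130) [189, 202, 198]
280 (np.int64(257), np.int64(387), 131) [189, 202, 198]
288 (np.int64(257), np.int64(388), 132) [190, 202, 198]
296 (np.int64(256), np.int64(389), 134) [190, 202, 199]
304 None [132, 142, 139]
312 None [50, 49, 48]
320 None [73, 73, 73]
328 None [92, 91, 91]
336 None [82, 82, 82]
344 (np.int64(251), np.int64(393), 143) [189, 201, 197]
352 (np.int64(251), np.int64(394), 144) [188, 201, 197]
360 (np.int64(254), np.int64(391), 138) [183, 195, 197]
368 (np.int64(258), np.int64(386), 129) [183, 195, 197]
376 None [84, 100, 106]
384 None [14, 33, 45]
392 None [8, 6, 6]
```

Call:
play_rows(
  rows=[
    [[1,0,0,-0.03,0],[1,-0.04,0,-0.03,0],[1,-0.08,0,-0.03,0],[1,-0.08,0,0,0],[1,-0.077,0,0.004,0],[1,-0.066,0,0.014,0],[1,-0.057,0,0.012,0],[1,-0.048,0,0.01,0]],
  ],
  squeeze=4,
)

```text
time_s: 16.23
tcp_pos: [0.6216, 0.0445, 0.046]
eef_rot: [-180.0, 0.0, 75.1]
contact_force: [-0.8, -2.2, -0.6]
gripper_width: 0.0477
gripper_force: 4.0
```

Call:
play_rows(
  rows=[
    [[1,0.009,0,0,0],[1,0.018,0,-0.001,0],[1,0.027,0,0.001,0],[1,0.036,0,0.002,0],[1,0.045,0,0.005,0],[1,0.053,0,0.007,0],[1,0.061,0,0.011,0],[1,0.061,0,0.011,0]],
  ],
)

```text
time_s: 16.9
tcp_pos: [0.6298, 0.0744, 0.0403]
eef_rot: [180.0, -0.0, 75.1]
contact_force: [0.4, 0.3, 1.0]
gripper_width: 0.048
gripper_force: 4.0
```

```bash
cat >> h.py <<'E'
def rows(f):
    im=cv2.imread('pics/'+f)
    for v in range(120,400,8):
        m=np.where(im[v,200:460].astype(int).min(1)>165)[0]
        if len(m)>60: print(v,m.min()+200,m.max()+200,len(m),im[v,325].tolist())
E
python3 - <<'E'
from h import *
s=r.get_state(); print(s['tcp_pos'],s['contact_force'])
w,i=snap('wrist','w9.png'); im,_=snap('side','sd9.png');snap('scene','s9.png'); rows('w9.png')
E
```

```text
[0.62981046 0.07439364 0.04030348] [0.40209457 0.33197474 0.96189463]
120 295 390 93 [168, 174, 172]
128 282 394 108 [170, 175, 173]
136 292 390 97 [169, 174, 173]
144 291 384 90 [168, 174, 172]
152 297 379 81 [168, 173, 171]
160 303 373 66 [167, 171, 170]
344 248 397 150 [219, 214, 210]
352 249 396 148 [219, 214, 210]
360 249 395 147 [219, 214, 210]
368 250 395 146 [219, 213, 209]
```

```bash
python3 - <<'E'
import cv2,numpy as np
w=cv2.imread('pics/w9.png'); im=cv2.imread('pics/sd9.png'); s=cv2.imread('pics/s9.png')
cv2.imwrite('pics/c9.png',np.vstack([np.hstack([cv2.resize(im[150:300,260:410],(400,300)),cv2.resize(w[:, :],(400,300))]),np.hstack([cv2.resize(w[160:400,220:420],(400,300)),cv2.resize(s[170:350,260:420],(400,300))])]))
E
```

```text
(no output)
```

View pics/c9.png

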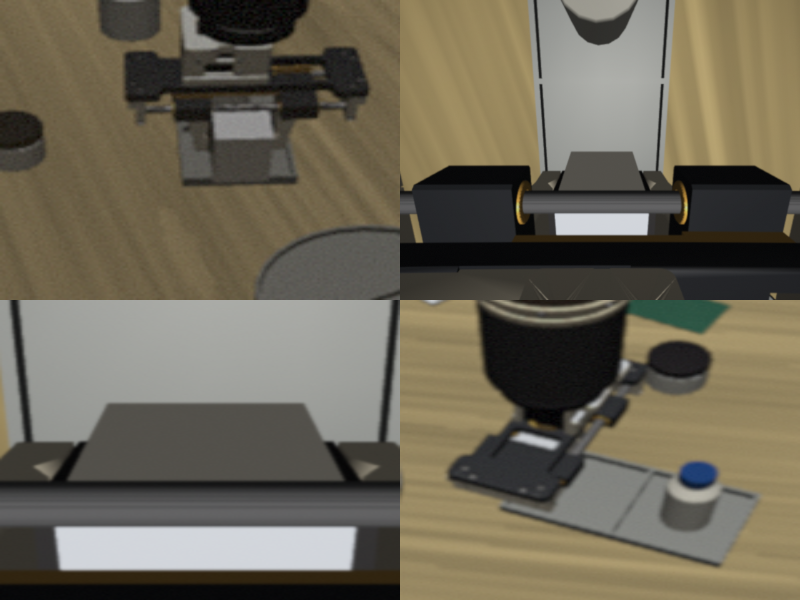

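Call:
play_rows(
  rows=[
    [[1,0,0,-0.015,0],[1,0,0,-0.03,0],[1,0,0,-0.03,0],[1,0.02,0,-0.03,0],[1,0.04,0,-0.03,0],[1,0.063,0,-0.03,0],[1,0.063,0,-0.03,0],[1,0.063,0,-0.03,0]],
  ],
  squeeze=6,
)

```text
time_s: 17.72
tcp_pos: [0.6376, 0.1051, 0.0552]
eef_rot: [-180.0, 0.0, 75.2]
contact_force: [0.7, 0.0, -1.9]
gripper_width: 0.0481
gripper_force: 6.0
```

```bash
python3 - <<'E'
from h import *
s=r.get_state(); print(s['tcp_pos'],s['contact_force'])
w,i=snap('wrist','w10.png'); g=cv2.cvtColor(w,cv2.COLOR_RGB2GRAY).astype(int)
col=g[:,300:345].mean(1); print([(v,int(col[v])) for v in range(60,400,6)])
for v in (250,262,274,286,340,350): 
    d=np.diff(cv2.GaussianBlur(g[v].astype(np.float32)[None],(5,1),0)[0]); k=np.argsort(-abs(d[200:450]))[:6]+200; print(v,sorted([(int(x),int(d[x])) for x in k]))
E
```

```text
[0.63758119 0.10508702 0.05520075] [ 0.6897906   0.03740204 -1.9034882 ]
[(60, 55), (66, 55), (72, 55), (78, 56), (84, 56), (90, 56), (96, 56), (102, 57), (108, 57), (114, 57), (120, 57), (126, 137), (132, 165), (138, 164), (144, 141), (150, 175), (156, 175), (162, 175), (168, 174), (174, 174), (180, 174), (186, 122), (192, 173), (198, 172), (204, 171), (210, 170), (216, 168), (222, 167), (228, 166), (234, 165), (240, 163), (246, 83), (252, 83), (258, 83), (264, 83), (270, 83), (276, 83), (282, 83), (288, 83), (294, 83), (300, 83), (306, 22), (312, 55), (318, 82), (324, 94), (330, 102), (336, 92), (342, 202), (348, 219), (354, 219), (360, 218), (366, 218), (372, 218), (378, 40), (384, 38), (390, 8), (396, 8)]
250 [(237, -34), (238, -32), (241, 38), (404, -36), (407, 31), (408, 34)]
262 [(238, -38), (241, 30), (242, 37), (403, -36), (404, -31), (407, 37)]
274 [(207, 34), (208, 34), (258, -29), (386, 31), (436, -35), (437, -40)]
286 [(207, 21), (208, 34), (209, 34), (435, -34), (436, -38), (437, -27)]
340 [(246, 6), (247, 7), (397, -6), (446, -6), (447, -10), (448, -10)]
350 [(246, 39), (247, 48), (248, 36), (396, -42), (397, -46), (398, -31)]
```

Call:
play_rows(
  rows=[
    [[1,0,0,0.015,0],[1,0,0,0.03,0],[1,0,0,0.04,0],[1,0,0,0.045,0],[1,0,0,0.049,0],[1,0,0,0.053,0],[1,0,0,0.056,0],[1,0,0,0.056,0]],
  ],
  squeeze=4,
)

```text
time_s: 18.43
tcp_pos: [0.638, 0.1042, 0.0279]
eef_rot: [179.9, -0.0, 75.1]
contact_force: [0.6, 2.0, 1.1]
gripper_width: 0.0481
gripper_force: 4.0
```

```bash
python3 - <<'E'
from h import *
s=r.get_state(); print(s['tcp_pos'],s['contact_force'],s['gripper_width'])
w,i=snap('wrist','w11.png'); g=cv2.cvtColor(w,cv2.COLOR_RGB2GRAY).astype(int)
col=g[:,300:345].mean(1); print([(v,int(col[v])) for v in range(210,400,4)])
for v in (260,350): 
    d=np.diff(cv2.GaussianBlur(g[v].astype(np.float32)[None],(5,1),0)[0]); k=np.argsort(-abs(d[200:450]))[:6]+200; print(v,sorted([(int(x),int(d[x])) for x in k]))
E
```

```text
[0.63799356 0.1041827  0.02785226] [0.59735895 1.96339419 1.14354463] 0.04807185334223959
[(210, 171), (214, 170), (218, 169), (222, 169), (226, 168), (230, 167), (234, 166), (238, 165), (242, 164), (246, 151), (250, 69), (254, 69), (258, 69), (262, 69), (266, 69), (270, 69), (274, 69), (278, 68), (282, 69), (286, 69), (290, 69), (294, 69), (298, 69), (302, 68), (306, 21), (310, 41), (314, 69), (318, 83), (322, 95), (326, 93), (330, 103), (334, 99), (338, 88), (342, 203), (346, 220), (350, 220), (354, 220), (358, 220), (362, 220), (366, 219), (370, 219), (374, 213), (378, 40), (382, 39), (386, 32), (390, 8), (394, 8), (398, 8)]
260 [(223, -37), (224, -33), (228, 39), (414, -37), (415, -35), (419, 38)]
350 [(245, 42), (246, 48), (247, 32), (397, -39), (398, -46), (399, -33)]
```

Call:
play_rows(
  rows=[
    [[0,0,0,0,0],[0,0,0,0,0],[0,0,0,0,0],[0,0,0,0,0],[0,0,0,-0.06,0],[0,0,0,-0.14,0],[0,0,0,-0.22,0],[0,0,0,-0.3,0]],
  ],
)

```text
time_s: 19.15
tcp_pos: [0.6369, 0.1035, 0.179]
eef_rot: [-180.0, 0.0, 75.1]
contact_force: [0.9, 0.1, -0.5]
gripper_width: 0.0867
gripper_force: 0.0
```

Call:
play_rows(
  rows=[
    [[0,-0.04,0,-0.08,0],[0,-0.08,0,-0.1,0],[0,-0.12,0,-0.1,0],[0,-0.14,0,-0.1,0],[0,-0.14,0,-0.1,0],[0,-0.14,0,-0.1,0],[0,-0.14,0,-0.1,0],[0,-0.14,0,-0.1,0]],
  ],
)

```text
time_s: 19.82
tcp_pos: [0.6194, 0.0367, 0.2268]
eef_rot: [-179.9, 0.0, 75.1]
contact_force: [-0.3, -0.1, -0.0]
gripper_width: 0.0876
gripper_force: 0.0
```

```bash
python3 - <<'E'
from h import *
s=r.get_state(); print(s['tcp_pos'],s['eef_rot'],s['joints'].round(1))
w,i=snap('wrist','w12.png'); snap('side','sd12.png')
g=cv2.cvtColor(w,cv2.COLOR_RGB2GRAY)
n,l,st,c=cv2.connectedComponentsWithStats((g[:262]>205).astype(np.uint8))
T=np.array([.646,.142]); u=np.array([.252,.968]); e=np.array([.968,-.252])
for k in range(1,n):
    if st[k,4]>200:
        pts=np.argwhere(l==k)[:,::-1].astype(np.float32); rr=cv2.minAreaRect(pts); print(st[k],rr)
        B=np.array([onz(i,*q,.076)[:2] for q in cv2.boxPoints(rr)]); m=B.mean(0)
        print(m,'local x,y',(m-T)@e,(m-T)@u,[np.linalg.norm(B[j]-B[j-1]).round(4) for j in range(4)])
E
```

```text
[0.61944915 0.03671599 0.22675244] [-1.79940969e+02  4.03938189e-02  7.51273778e+01] [ 21.4  15.5  -6.5  -0.  -68.1 143.7]
```

```bash
python3 - <<'E'
from h import *
i=r.camera_info('wrist'); w=cv2.imread('pics/w12.png'); h=cv2.cvtColor(w,cv2.COLOR_BGR2HSV); g=cv2.cvtColor(w,cv2.COLOR_BGR2GRAY)
print(g[20:265:12,240:420:15])
T=np.array([.646,.142]); u=np.array([.252,.968]); e=np.array([.968,-.252])
for p in [(.646-.0116,.142-.0445,.076),]:
    M=np.linalg.inv(np.array(i['pose'])); q=M@np.array([*p,1]); f=240/np.tan(np.radians(i['fovy'])/2); print('expected',q[0]/q[2]*f+i['cx'],q[1]/q[2]*f+i['cy'])
E
```

```text
[[128 121  80 142 141 140 145 118 145 102 126 132]
 [123 120  89 143  42 138 139 109 147  92 123 139]
 [122 126 121 145 147  41  43 149 149  88 124 145]
 [125 130 126 147 149 150 151 152 151 106 126 148]
 [126 131 138 150 152 153 153 154 153 124 126 147]
 [124 124 148 151 153 155 156 156 155 134 129 143]
 [122 121 150 152 154 156 157 157 157 142 131 132]
 [124 123 151 153 156 157 157 158 157 153 135 124]
 [126 126 151 154 197 197 198 198 158 154 138 123]
 [125 122 150 155 197 198 197 198 159 158 137 123]
 [123 120 148 154 198 198 198 198 159 158 133 122]
 [121 121 142 154 199 198 198 198 158 155 125 125]
 [120 123 136 153 198 198 199 198 157 154 118 131]
 [125 123 127 153 154 156 157 157 157 148 123 136]
 [125 120 119 147 149 146 148 145 148 141 125 141]
 [123 120 118 118 127 120 131 121 135 136 132 139]
 [124 119 120 125 131 120 135 133 136 137 136 138]
 [128 136 120 120 130 122 135 137 133 129 136 135]
 [125 135 120 115 122 124 128 134 123 126 134 130]
 [128 129 133 115 119 128 121 131 119 129 133 124]
 [130 129 133 119 123 130 121 134 123 135 134 128]]
expected 322.40180636929074 139.2692626449808
```

```bash
cat > beak.py <<'E'
from h import *
def beak(f,i,th=180):
    g=cv2.cvtColor(cv2.imread('pics/'+f),cv2.COLOR_BGR2GRAY)
    n,l,st,c=cv2.connectedComponentsWithStats((g[:262]>th).astype(np.uint8))
    T=np.array([.646,.142]); u=np.array([.252,.968]); e=np.array([.968,-.252])
    for k in range(1,n):
        if st[k,4]>800:
            rr=cv2.minAreaRect(np.argwhere(l==k)[:,::-1].astype(np.float32)); print(st[k],rr)
            B=np.array([onz(i,*q,.076)[:2] for q in cv2.boxPoints(rr)]); m=B.mean(0)
            print(m,'local x,y',(m-T)@e,(m-T)@u,[np.linalg.norm(B[j]-B[j-1]).round(4) for j in range(4)])
E
python3 - <<'E'
from beak import *
i=r.camera_info('wrist'); beak('w12.png',i)
# tray ends
w=cv2.cvtColor(cv2.imread('pics/w12.png'),cv2.COLOR_BGR2GRAY); print([int(x) for x in w[165:215,300:345].mean(1)])
w=w.astype(int); print(w[185,220:290].tolist(), w[185,360:420].tolist())
E
```

```text
[ 293  110   63   64 3925] ((323.9999694824219, 141.5), (61.99999237060547, 62.99999237060547), 0.0)
[0.63501797 0.0949903 ] local x,y 0.001215841868645157 -0.048272864313899065 [np.float64(0.0492), np.float64(0.0476), np.float64(0.0472), np.float64(0.0476)]
[198, 198, 198, 198, 198, 198, 198, 194, 180, 163, 157, 155, 155, 155, 155, 155, 155, 145, 110, 93, 130, 151, 153, 147, 135, 128, 127, 127, 127, 127, 127, 127, 127, 127, 127, 127, 127, 127, 127, 127, 127, 127, 128, 127, 128, 128, 128, 128, 128, 128]
[129, 128, 128, 127, 128, 128, 128, 128, 129, 128, 127, 125, 123, 122, 123, 123, 123, 124, 125, 126, 126, 127, 126, 124, 122, 121, 119, 119, 120, 120, 119, 119, 120, 120, 120, 119, 121, 121, 122, 122, 122, 123, 121, 121, 120, 119, 118, 117, 117, 116, 121, 134, 146, 150, 146, 136, 129, 128, 127, 128, 128, 128, 129, 128, 128, 129, 129, 129, 129, 129] [131, 132, 131, 132, 131, 132, 132, 131, 131, 132, 133, 141, 151, 154, 152, 146, 137, 135, 135, 135, 135, 136, 136, 136, 136, 135, 134, 131, 129, 127, 123, 122, 124, 127, 129, 131, 134, 135, 136, 136, 136, 138, 139, 140, 141, 140, 138, 136, 134, 131, 128, 126, 122, 120, 120, 120, 120, 121, 123, 127]
```

```bash
python3 - <<'E'
from h import *
p,y=go((.55,-.04,.23),22); p,y=go((.49,-.1,.23),-31,p,y); go((.449,-.14,.23),-79,p,y)
E
```

```text
[-0.184, -0.095, -0.006, 0.618] dist 0.104 deg 53.1 need rows 8.0
[-0.156, 0.066, -0.0, 0.617] dist 0.085 deg 53.0 need rows 8.0
[-0.029, 0.111, -0.0, 0.559] dist 0.057 deg 48.0 need rows 7.0
```

Call:
play_rows(
  rows=[
    [[0,-0.03,-0.015,-0.006,0.08],[0,-0.06,-0.03,-0.006,0.16],[0,-0.09,-0.045,-0.006,0.24],[0,-0.12,-0.06,-0.006,0.32],[0,-0.15,-0.075,-0.006,0.4],[0,-0.17,-0.087,-0.006,0.48],[0,-0.184,-0.095,-0.006,0.56],[0,-0.184,-0.095,-0.006,0.618]],
  ],
)

```text
time_s: 20.58
tcp_pos: [0.549, -0.0411, 0.2306]
eef_rot: [-180.0, 0.0, 21.6]
contact_force: [0.3, -0.2, -0.5]
gripper_width: 0.0879
gripper_force: 0.0
```

Call:
play_rows(
  rows=[
    [[0,-0.03,0.012,0,0.08],[0,-0.06,0.024,0,0.16],[0,-0.09,0.036,0,0.24],[0,-0.12,0.05,0,0.32],[0,-0.14,0.06,0,0.4],[0,-0.156,0.066,0,0.48],[0,-0.156,0.066,0,0.56],[0,-0.156,0.066,0,0.617]],
  ],
)

```text
time_s: 21.25
tcp_pos: [0.4898, -0.1004, 0.2306]
eef_rot: [-180.0, -0.0, -31.4]
contact_force: [0.5, -0.1, 0.2]
gripper_width: 0.0874
gripper_force: 0.0
```

Call:
play_rows(
  rows=[
    [[0,-0.01,0.03,0,0.08],[0,-0.02,0.06,0,0.16],[0,-0.029,0.09,0,0.24],[0,-0.029,0.111,0,0.32],[0,-0.029,0.111,0,0.4],[0,-0.029,0.111,0,0.48],[0,-0.029,0.111,0,0.559],[0,-0.029,0.111,0,0.559]],
  ],
)

```text
time_s: 21.92
tcp_pos: [0.449, -0.1402, 0.2305]
eef_rot: [180.0, -0.0, -79.4]
contact_force: [-0.3, -0.4, 0.3]
gripper_width: 0.0875
gripper_force: 0.0
```

```bash
python3 - <<'E'
from h import *
s=r.get_state(); print(s['tcp_pos'],s['eef_rot'],s['joints'].round(1))
w,i=snap('wrist','w13.png'); h=cv2.cvtColor(w,cv2.COLOR_RGB2HSV)
m=cv2.inRange(h,(5,140,60),(25,255,255)); m[262:]=0; m=cv2.morphologyEx(m,cv2.MORPH_CLOSE,np.ones((9,9),np.uint8))
n,l,st,c=cv2.connectedComponentsWithStats(m)
for k in range(1,n):
    if st[k,4]>150: print(st[k],c[k].round(1))
M=np.linalg.inv(np.array(i['pose'])); f=240/np.tan(np.radians(i['fovy'])/2)
for z in (.0,.042,.062):
    q=M@np.array([.4485,-.1516,z,1]); print(z,(q[:2]/q[2]*f+[i['cx'],i['cy']]).round(1), 38e-3*f/q[2], 28e-3*f/q[2])
x0,y0,ww,hh=st[1+st[1:,4].argmax()][:4]; cv2.imwrite('pics/wt.png',w[y0-20:y0+hh+20,x0-20:x0+ww+20,::-1])
g=h[y0-4:y0+hh+4:3,x0-4:x0+ww+4:4]; print(g[:,:,2]); print(g[:,:,1])
E
```

```text
[ 0.44900382 -0.14018623  0.23051206] [ 1.79992434e+02 -9.59686586e-04 -7.93783523e+01] [  6.7   0.7 -23.7   0.  -65.6   3.9]
[ 304  165   41   45 1118] [324.1 186.4]
0.0 [324.4 189. ] 37.64790849199412 27.74056415199567
0.042 [324.6 195.9] 42.000565182798944 30.947784871536065
0.062 [324.7 199.7] 44.447614503052364 32.75087384435437
[[145 154 149 143 139 143 150 149 141 138 140 141 140]
 [147 154 147 143 138 112 111 119 139 139 140 140 141]
 [146 154 147 132  69  55  59  59  63 127 140 141 142]
 [149 153 145  62 110 148 142 143 118  61 137 140 143]
 [150 152 111 139 148 148 148 143 146 145  92 140 144]
 [151 151  95 147 150 127 127 118 142 147 130 139 145]
 [152 146 141 145 132 148 143 145 137 144 149 135 146]
 [154 143 147 130 146 140 145 133 139 137 148 127 147]
 [153 136 147 143 121 149 146 140 127 146 142 139 148]
 [154 145 149 148 140 149 145 140 138 149 139 138 147]
 [153 143 148 147 143 150 143 139 139 149 147 142 148]
 [152 130 147 150 135 150 141 139 137 146 149 144 148]
 [152 141 146 146 143 147 141 139 133 149 147 143 148]
 [151 145 137 147 149 141 138 133 146 151 143 147
[... 517 characters left out ...]
68 167 171 171 171 169 170 175 101  98]
 [101 101 172 169 170 171 169 171 169 168 169 106 100]
 [ 99 111 168 171 171 111 100 107 171 169 169 129 101]
 [ 98 135 168 169 126 101 101 102 110 169 171 163 100]
 [ 99 158 169 169 102 101 102 100 102 171 167 164 101]
 [ 98 146 169 168 102 100 102 101 101 169 168 162 100]
 [101 122 170 168 108 100 101 101 102 169 169 149 100]
 [101 107 168 168 159 101  99 101 150 168 168 107 102]
 [101 100 162 170 168 157 137 155 168 167 168 101  99]
 [ 99 101 108 169 170 170 168 169 169 169 114  99  99]
 [100 100 102 113 166 169 168 169 169 117 102 100 101]
 [ 99 102 102 101 105 119 142 124 105 101 101 100 100]
 [100 102 100  99 100 101 101 101  98 102 100  98 100]]
```

Call:
play_rows(
  rows=[
    [[0,-0.03,0,0.04,0],[0,-0.06,0,0.1,0],[0,-0.06,0,0.16,0],[0,-0.06,0,0.16,0],[0,-0.06,0,0.16,0],[0,-0.06,0,0.16,0],[0,-0.06,0,0.16,0],[0,-0.06,0,0.16,0]],
  ],
)

```text
time_s: 22.63
tcp_pos: [0.4443, -0.1111, 0.1521]
eef_rot: [-179.8, -0.0, -79.1]
contact_force: [-0.0, -0.3, -0.5]
gripper_width: 0.0876
gripper_force: 0.0
```

```bash
python3 - <<'E'
from h import *
s=r.get_state(); print(s['tcp_pos'],s['eef_rot'])
w,i=snap('wrist','w14.png'); h=cv2.cvtColor(w,cv2.COLOR_RGB2HSV)
m=cv2.inRange(h,(5,130,30),(25,255,255)); m[262:]=0
n,l,st,c=cv2.connectedComponentsWithStats(m); k=1+st[1:,4].argmax(); print(st[k],c[k].round(1))
cs,hi=cv2.findContours((l==k).astype(np.uint8),cv2.RETR_CCOMP,cv2.CHAIN_APPROX_NONE)
for q in cs:
    if len(q)>30: (x,y),rad=cv2.minEnclosingCircle(q); print('contour',len(q),x,y,rad,cv2.fitEllipse(q)); 
M=np.linalg.inv(np.array(i['pose'])); f=240/np.tan(np.radians(i['fovy'])/2)
for z in (.0,.042,.062):
    q=M@np.array([.4485,-.158,z,1]); print(z,(q[:2]/q[2]*f+[i['cx'],i['cy']]).round(1), 38e-3*f/q[2], 28e-3*f/q[2])
x0,y0,ww,hh=st[k][:4]
print(h[y0-5:y0+hh+5:4,int(c[k][0])].tolist())
E
```

```text
[ 0.44433077 -0.11105896  0.15211298] [-1.79847072e+02 -1.82983925e-02 -7.90557711e+01]
[ 300  135   55   56 1847] [326.8 161.8]
contour 155 326.5097961425781 162.22549438476562 27.993051528930664 ((326.81591796875, 162.2721405029297), (53.72981262207031, 54.96458053588867), 9.543587684631348)
contour 76 326.9414367675781 163.84100341796875 14.198625564575195 ((326.8955993652344, 163.83636474609375), (27.146116256713867, 27.626506805419922), 10.654194831848145)
0.0 [328.3 158.7] 48.08549461131624 35.43141708202249
0.042 [328.9 163.2] 55.42208557598968 40.83732621388714
0.062 [329.3 165.8] 59.764208311167856 44.036785071386845
[[21, 100, 150], [21, 114, 123], [19, 168, 147], [19, 169, 145], [19, 168, 150], [19, 153, 130], [22, 100, 150], [21, 101, 149], [21, 102, 148], [21, 101, 146], [21, 103, 144], [22, 102, 143], [18, 161, 133], [19, 169, 149], [19, 168, 152], [19, 131, 128], [21, 101, 141]]
```

```bash
python3 - <<'E'
from h import *
go((.450,-.1583,.008),-79)
E
```

```text
[0.095, 0.006, 0.288, -0.001] dist 0.152 deg -0.1 need rows 4.0
```

Call:
play_rows(
  rows=[
    [[0,0.05,0.006,0,0],[0,0.095,0.006,0.02,0],[0,0.095,0.006,0.09,0],[0,0.095,0.006,0.16,0],[0,0.095,0.006,0.22,0],[0,0.095,0.006,0.26,0],[0,0.095,0.006,0.285,0],[0,0.095,0.006,0.288,0]],
  ],
  squeeze=35,
)

```text
time_s: 23.35
tcp_pos: [0.4481, -0.1584, 0.0048]
eef_rot: [179.8, 0.0, -79.1]
contact_force: [-1.0, -0.2, 0.4]
gripper_width: 0.0873
gripper_force: 0.0
```

Call:
play_rows(
  rows=[
    [[1,0,0,0,0],[1,0,0,0,0],[1,0,0,0,0],[1,0,0,0,0],[1,0,0,0,0],[1,0,0,0,0],[1,0,0,0,0],[1,0,0,0,0]],
  ],
)

```text
time_s: 24.02
tcp_pos: [0.4494, -0.1581, 0.0068]
eef_rot: [-180.0, -0.0, -79.1]
contact_force: [3.8, 1.4, -0.1]
gripper_width: 0.0398
gripper_force: 1.5
```

```bash
python3 - <<'E'
from h import *
s=r.get_state(); print(s['tcp_pos'],s['eef_rot'],s['joints'].round(1))
a=np.radians(11); C=np.array([.669,-.142]); v=np.array([-np.sin(a),np.cos(a)])
print('C+',C+.046*v,'C-',C-.046*v)
p0=s['tcp_pos']; p,y=go((p0[0],p0[1],p0[2]+.1),-79); t=C-.046*v; go((t[0],t[1],p[2]),-79,p,y)
E
```

```text
[ 0.44943202 -0.15810799  0.00679267] [-1.79966395e+02 -4.34951686e-03 -7.90822863e+01] [  4.4  17.6 -39.2   0.  -33.3   6.6]
C+ [ 0.66022279 -0.09684515] C- [ 0.67777721 -0.18715485]
[0.0, -0.0, -0.2, -0.001] dist 0.1 deg -0.1 need rows 3.0
[0.144, -0.437, -0.0, -0.0] dist 0.23 deg -0.0 need rows 6.0
```

Call:
play_rows(
  rows=[
    [[1,0,0,0,0],[1,0,0,0,0],[1,0,0,0,0],[1,0,0,-0.05,0],[1,0,0,-0.12,0],[1,0,0,-0.2,0],[1,0,0,-0.28,0],[1,0,0,-0.36,0]],
  ],
)

```text
time_s: 24.68
tcp_pos: [0.4476, -0.158, 0.1876]
eef_rot: [179.9, 0.1, -79.1]
contact_force: [1.9, -0.9, -5.4]
gripper_width: 0.0372
gripper_force: 35.0
```

```bash
python3 - <<'E'
from h import *
s=r.get_state(); print(s['gripper_width'],s['gripper_force'],s['contact_force'])
go((.65,-.09,.2),-79)
E
```

```text
0.03719713306153048 34.998895659518894 [ 1.8948055  -0.9033748  -5.36169052]
[-0.057, -0.423, -0.025, -0.001] dist 0.214 deg -0.1 need rows 6.0
```

Call:
play_rows(
  rows=[
    [[1,-0.008,-0.06,-0.01,0],[1,-0.018,-0.13,-0.01,0],[1,-0.028,-0.21,-0.01,0],[1,-0.038,-0.29,-0.01,0],[1,-0.05,-0.37,-0.01,0],[1,-0.057,-0.42,-0.01,0],[1,-0.057,-0.423,-0.01,0],[1,-0.057,-0.423,-0.01,0]],
  ],
)

```text
time_s: 25.35
tcp_pos: [0.6514, -0.0894, 0.1887]
eef_rot: [179.7, 0.1, -79.1]
contact_force: [-0.5, 0.1, -3.3]
gripper_width: 0.0372
gripper_force: 35.0
```

```bash
python3 - <<'E'
from h import *
s=r.get_state(); print(s['tcp_pos'],s['eef_rot'])
w,i=snap('wrist','w15.png'); h=cv2.cvtColor(w,cv2.COLOR_RGB2HSV)
m=cv2.inRange(h,(0,0,0),(180,60,255)); m[262:]=0
n,l,st,c=cv2.connectedComponentsWithStats(m)
for k in range(1,n):
    if st[k,4]>300: print(st[k],c[k].round(1))
k=1+st[1:,4].argmax(); q=max(cv2.findContours((l==k).astype(np.uint8),cv2.RETR_EXTERNAL,cv2.CHAIN_APPROX_NONE)[0],key=len)[:,0]
q=q[(q[:,1]<255)&(q[:,1]>2)&(q[:,0]>2)&(q[:,0]<637)]
P=np.array([onz(i,*a,.013)[:2] for a in q])
from scipy.optimize import least_squares
f=least_squares(lambda t:np.hypot(*(P-t[:2]).T)-t[2],[.669,-.142,.098],loss='soft_l1',f_scale=.001); print('circle',f.x,np.abs(f.fun).mean(),len(P))
g=cv2.cvtColor(w,cv2.COLOR_RGB2GRAY).astype(int)
for x in (230,270,310,350,390): 
    print(x,g[60:260:2,x].tolist())
E
```

```text
[ 0.65139944 -0.08937425  0.18871053] [ 1.79741072e+02  5.27919405e-02 -7.90659365e+01]
[ 584    0   56   37 1776] [613.8  16.1]
[  196    15   233   240 43781] [312.1 134.6]
circle [ 0.66910371 -0.14356259  0.09718667] 0.0005284829121450164 670
230 [42, 106, 161, 173, 173, 174, 174, 173, 173, 174, 174, 174, 174, 175, 174, 174, 173, 174, 174, 174, 174, 175, 174, 174, 174, 174, 175, 174, 174, 173, 174, 173, 174, 174, 174, 174, 174, 174, 173, 173, 172, 155, 173, 174, 173, 173, 172, 172, 172, 172, 171, 172, 172, 171, 171, 171, 170, 170, 170, 170, 170, 170, 169, 169, 169, 168, 168, 168, 167, 168, 167, 167, 167, 166, 156, 101, 45, 91, 166, 156, 153, 159, 161, 161, 162, 163, 163, 163, 164, 164, 164, 165, 165, 166, 166, 166, 168, 168, 168, 168]
270 [176, 176, 176, 177, 176, 177, 176, 178, 177, 178, 177, 177, 178, 177, 178, 178, 178, 178, 178, 179, 178, 178, 178, 178, 178, 179, 179, 179, 179, 179, 179, 179, 178, 179, 178, 178, 178, 178, 179, 178, 178, 160, 179, 180, 178, 177, 177, 178, 177, 177, 177, 176, 176, 176, 176, 175, 175, 174, 175, 174, 174, 174, 173, 174, 173, 172, 172, 172, 172, 17
[... 957 characters left out ...]
174, 174, 173, 172, 173, 173, 172, 171, 171, 171, 171, 169, 170, 169, 169, 169, 169, 167, 168, 166, 167, 166, 166, 165, 164, 165, 164, 164, 163, 163, 162, 101, 70, 163, 148, 148, 149, 148, 133, 74]
390 [161, 172, 172, 172, 172, 172, 172, 172, 172, 172, 172, 173, 172, 172, 173, 173, 173, 173, 173, 173, 173, 173, 174, 173, 173, 173, 173, 173, 173, 173, 173, 173, 173, 173, 173, 173, 173, 172, 172, 172, 172, 147, 164, 173, 172, 171, 171, 171, 171, 171, 171, 170, 170, 170, 169, 170, 169, 169, 170, 168, 168, 168, 168, 167, 167, 167, 167, 166, 167, 167, 166, 166, 166, 164, 164, 164, 163, 154, 91, 58, 139, 164, 147, 145, 146, 145, 144, 144, 142, 142, 142, 142, 143, 143, 144, 144, 145, 145, 145, 145]
```

```bash
python3 - <<'E'
from h import *
p,y=go((.6778,-.1882,.08),-79.1); go((.6778,-.1882,.0122),-79.1,p,y)
E
```

```text
[0.204, -0.016, 0.219, 0.0] dist 0.15 deg 0.0 need rows 4.0
[0.0, -0.0, 0.136, -0.0] dist 0.068 deg -0.0 need rows 2.0
```

Call:
play_rows(
  rows=[
    [[1,0.06,-0.006,0,0],[1,0.13,-0.012,0.05,0],[1,0.19,-0.016,0.11,0],[1,0.204,-0.016,0.17,0],[1,0.204,-0.016,0.219,0],[1,0.204,-0.016,0.219,0],[1,0.204,-0.016,0.219,0],[1,0.204,-0.016,0.219,0]],
  ],
)

```text
time_s: 26.07
tcp_pos: [0.6792, -0.1889, 0.0841]
eef_rot: [-179.9, -0.1, -79.0]
contact_force: [-0.8, -1.0, -2.9]
gripper_width: 0.0376
gripper_force: 35.0
```

```bash
python3 - <<'E'
from h import *
print(r.get_state()['tcp_pos']); go((.6778,-.1882,.0122),-79.1)
E
```

```text
[ 0.67924866 -0.18885317  0.08408954]
[-0.002, 0.003, 0.144, 0.001] dist 0.072 deg 0.1 need rows 2.0
```

Call:
play_rows(
  rows=[
    [[1,0,0.002,0.03,0],[1,0,0.002,0.07,0],[1,0,0.002,0.105,0],[1,0,0.002,0.125,0],[1,0,0.002,0.136,0],[1,0,0.002,0.14,0],[1,0,0.002,0.142,0],[1,0,0.002,0.142,0]],
  ],
)

```text
time_s: 26.73
tcp_pos: [0.6786, -0.1889, 0.0123]
eef_rot: [-179.9, -0.0, -79.1]
contact_force: [1.0, 0.2, -3.8]
gripper_width: 0.0372
gripper_force: 35.0
```

Call:
play_rows(
  rows=[
    [[1,0,0,0.001,0],[1,0,0,0.002,0],[1,0,0,0.002,0],[0,0,0,0.002,0],[0,0,0,0.002,0],[0,0,0,0.002,0],[0,0,0,0.002,0],[0,0,0,0.002,0]],
  ],
)

```text
time_s: 27.4
tcp_pos: [0.6777, -0.189, 0.0099]
eef_rot: [180.0, -0.0, -79.1]
contact_force: [0.0, -0.2, 0.8]
gripper_width: 0.0649
gripper_force: 0.0
```

Call:
play_rows(
  rows=[
    [[0,0,0,-0.05,0],[0,0,0,-0.12,0],[0,0,0,-0.2,0],[0,0,0,-0.28,0],[0,0,0,-0.36,0],[0,0,0,-0.42,0],[0,0,0,-0.42,0],[0,0,0,-0.42,0]],
  ],
)

```text
time_s: 28.07
tcp_pos: [0.6788, -0.1891, 0.2231]
eef_rot: [-179.7, -0.1, -79.1]
contact_force: [-0.1, -0.0, -0.7]
gripper_width: 0.0874
gripper_force: 0.0
```

```bash
python3 - <<'E'
from h import *
s=r.get_state(); print(s['tcp_pos'],s['contact_force'])
p,y=go((.56,-.03,.25),-79); go((.46,.2,.22),-79,p,y)
E
```

```text
[ 0.67883723 -0.18911507  0.22310477] [-0.13374395 -0.01851752 -0.74850959]
[-0.357, 0.173, -0.054, -0.001] dist 0.2 deg -0.1 need rows 5.0
[-0.49, 0.109, 0.06, -0.0] dist 0.253 deg -0.0 need rows 7.0
```

Call:
play_rows(
  rows=[
    [[0,-0.06,0.03,-0.03,0],[0,-0.13,0.065,-0.054,0],[0,-0.2,0.1,-0.054,0],[0,-0.27,0.135,-0.054,0],[0,-0.34,0.165,-0.054,0],[0,-0.357,0.173,-0.054,0],[0,-0.357,0.173,-0.054,0],[0,-0.357,0.173,-0.054,0]],
  ],
)

```text
time_s: 28.73
tcp_pos: [0.5587, -0.0296, 0.2466]
eef_rot: [180.0, -0.0, -79.0]
contact_force: [0.9, -0.2, -0.6]
gripper_width: 0.0877
gripper_force: 0.0
```

Call:
play_rows(
  rows=[
    [[0,-0.06,0.014,0,0],[0,-0.135,0.03,0.02,0],[0,-0.21,0.046,0.04,0],[0,-0.285,0.063,0.06,0],[0,-0.36,0.08,0.08,0],[0,-0.43,0.095,0.1,0],[0,-0.49,0.109,0.11,0],[0,-0.49,0.109,0.11,0]],
  ],
)

```text
time_s: 29.4
tcp_pos: [0.458, 0.2029, 0.1902]
eef_rot: [179.9, -0.1, -79.0]
contact_force: [-0.2, -1.2, 1.0]
gripper_width: 0.0877
gripper_force: 0.0
```

Call:
play_rows(
  rows=[
    [[0,0,0,0,0],[0,0,0,0,0],[0,0,0,0,0],[0,0,0,0,0],[0,0,0,0,0],[0,0,0,0,0],[0,0,0,0,0],[0,0,0,0,0]],
  ],
)

```text
time_s: 30.07
tcp_pos: [0.4592, 0.1999, 0.1922]
eef_rot: [-180.0, 0.0, -79.1]
contact_force: [-0.3, -0.4, 0.7]
gripper_width: 0.0875
gripper_force: 0.0
```

```bash
python3 - <<'E'
from h import *
s=r.get_state(); print(s['tcp_pos'],s['eef_rot'])
w,i=snap('wrist','w16.png'); h=cv2.cvtColor(w,cv2.COLOR_RGB2HSV)
m=cv2.inRange(h,(0,0,0),(180,90,110)); m[262:]=0
n,l,st,c=cv2.connectedComponentsWithStats(m)
f=240/np.tan(np.radians(i['fovy'])/2); M=np.linalg.inv(np.array(i['pose'])); q=M@np.array([.4435,.157,.048,1]); print('exp',q[:2]/q[2]*f+[i['cx'],i['cy']],.058*f/q[2])
for k in range(1,n):
    if st[k,4]>300:
        cc=max(cv2.findContours((l==k).astype(np.uint8),cv2.RETR_EXTERNAL,cv2.CHAIN_APPROX_NONE)[0],key=len); (x,y),R=cv2.minEnclosingCircle(cc); print(st[k],c[k].round(1),(x,y,R),onz(i,*c[k],.048).round(4))
x=int(q[0]/q[2]*f+i['cx']); y=int(q[1]/q[2]*f+i['cy']); print(h[max(0,y-70):y+70:3,x,2].tolist(), max(0,y-70)); print(h[y,x-70:x+70:3,2].tolist(),x-70)
E
```

```text
[0.45921783 0.19990645 0.19216978] [-1.79989174e+02  5.66645837e-03 -7.91176603e+01]
exp [352.00923899 169.46297962] 74.78760114539651
[ 107    1   66   85 3399] [139.4  46.5] (138.2458953857422, 43.721309661865234, 43.50993347167969) [0.6104 0.101  0.048 ]
[ 133   15   81  211 1185] [174.2 118.4] (171.5, 120.0, 111.8359146118164) [0.5819 0.1453 0.048 ]
[ 55  53 111  70 456] [92.5 84. ] (112.5, 87.5, 62.82127380371094) [0.6422 0.1327 0.048 ]
[  40   76   92  145 3725] [ 86.6 151.6] (91.5, 148.0, 81.18045043945312) [0.6449 0.1823 0.048 ]
[431 116 120 124 446] [493.7 174.3] (490.0890197753906, 178.45945739746094, 63.98253631591797) [0.3349 0.1401 0.048 ]
[ 312  133   74   75 4316] [348.3 170.3] (347.8104248046875, 170.10366821289062, 37.59038162231445) [0.4462 0.1582 0.048 ]
[140, 140, 141, 142, 143, 144, 145, 147, 148, 148, 149, 147, 49, 69, 69, 68, 67, 66, 67, 65, 65, 64, 63, 63, 62, 61, 60, 60, 57, 57, 55, 55, 52, 52, 51, 49, 66, 152, 154, 155, 156, 157, 157, 158, 158, 159, 158] 99
[150, 152, 150, 148, 146, 145, 144, 146, 142, 140, 77, 65, 66, 66, 66, 65, 65, 66, 65, 64, 65, 64, 64, 63, 62, 61, 60, 59, 58, 57, 58, 56, 55, 53, 48, 135, 147, 152, 155, 151, 152, 155, 161, 166, 170, 172, 172] 282
```

```bash
python3 - <<'E'
from h import *
go((.4462,.158,.008),-79)
E
```

```text
[0.078, 0.041, 0.368, -0.001] dist 0.189 deg -0.1 need rows 5.0
```

Call:
play_rows(
  rows=[
    [[0,0.04,0.02,0,0],[0,0.078,0.041,0.03,0],[0,0.078,0.041,0.11,0],[0,0.078,0.041,0.18,0],[0,0.078,0.041,0.25,0],[0,0.078,0.041,0.31,0],[0,0.078,0.041,0.35,0],[0,0.078,0.041,0.366,0]],
  ],
  squeeze=20,
)

```text
time_s: 30.78
tcp_pos: [0.4449, 0.1568, 0.0064]
eef_rot: [179.8, -0.1, -79.1]
contact_force: [-1.2, 0.4, 0.7]
gripper_width: 0.0876
gripper_force: 0.0
```

Call:
play_rows(
  rows=[
    [[0,0,0,0,0],[1,0,0,0,0],[1,0,0,0,0],[1,0,0,0,0],[1,0,0,0,0],[1,0,0,0,0],[1,0,0,0,0],[1,0,0,0,0]],
  ],
)

```text
time_s: 31.45
tcp_pos: [0.4467, 0.1584, 0.0099]
eef_rot: [-179.9, 0.0, -79.1]
contact_force: [-1.5, 0.6, 6.7]
gripper_width: 0.0577
gripper_force: 20.0
```

Call:
play_rows(
  rows=[
    [[1,0,0,0,0],[1,0,0,0,0],[1,0,0,-0.05,0],[1,0,0,-0.12,0],[1,0,0,-0.2,0],[1,0,0,-0.28,0],[1,0,0,-0.3,0],[1,0,0,-0.3,0]],
  ],
)

```text
time_s: 32.12
tcp_pos: [0.448, 0.1593, 0.1629]
eef_rot: [-179.6, 0.2, -79.1]
contact_force: [0.4, -0.4, -1.9]
gripper_width: 0.0577
gripper_force: 20.0
```

```bash
python3 - <<'E'
from h import *
s=r.get_state(); print(s['tcp_pos'],s['gripper_width'])
p,y=go((.56,.03,.18),-79); go((.6602,-.0978,.09),-79,p,y)
E
```

```text
[0.44803992 0.15934545 0.16290001] 0.05765428876922913
[0.296, -0.171, -0.034, -0.001] dist 0.172 deg -0.1 need rows 5.0
[0.289, -0.148, 0.18, -0.0] dist 0.186 deg -0.0 need rows 5.0
```

Call:
play_rows(
  rows=[
    [[1,0.05,-0.028,-0.02,0],[1,0.11,-0.064,-0.034,0],[1,0.17,-0.1,-0.034,0],[1,0.23,-0.134,-0.034,0],[1,0.28,-0.162,-0.034,0],[1,0.296,-0.171,-0.034,0],[1,0.296,-0.171,-0.034,0],[1,0.296,-0.171,-0.034,0]],
  ],
)

```text
time_s: 32.78
tcp_pos: [0.5575, 0.0283, 0.1744]
eef_rot: [179.8, -0.0, -79.2]
contact_force: [0.2, -0.1, -1.3]
gripper_width: 0.0575
gripper_force: 20.0
```

Call:
play_rows(
  rows=[
    [[1,0.06,-0.03,0.02,0],[1,0.12,-0.062,0.06,0],[1,0.18,-0.092,0.1,0],[1,0.24,-0.123,0.14,0],[1,0.28,-0.143,0.17,0],[1,0.289,-0.148,0.18,0],[1,0.289,-0.148,0.18,0],[1,0.289,-0.148,0.18,0]],
  ],
)

```text
time_s: 33.45
tcp_pos: [0.6575, -0.098, 0.0856]
eef_rot: [179.9, 0.0, -79.1]
contact_force: [0.0, -0.5, -0.8]
gripper_width: 0.0579
gripper_force: 20.0
```

```bash
python3 - <<'E'
from h import *
print(r.get_state()['tcp_pos']); go((.6602,-.0978,.0145),-79.1)
E
```

```text
[ 0.65753665 -0.097998    0.08559193]
[0.001, -0.005, 0.142, 0.0] dist 0.071 deg 0.0 need rows 2.0
```

Call:
play_rows(
  rows=[
    [[1,0.001,-0.005,0.03,0],[1,0.001,-0.005,0.07,0],[1,0.001,-0.005,0.105,0],[1,0.001,-0.005,0.125,0],[1,0.001,-0.005,0.135,0],[1,0.001,-0.005,0.139,0],[1,0.001,-0.005,0.141,0],[1,0.001,-0.005,0.141,0]],
  ],
)

```text
time_s: 34.12
tcp_pos: [0.6615, -0.0987, 0.0166]
eef_rot: [-179.9, -0.0, -79.1]
contact_force: [-0.3, 0.9, -1.2]
gripper_width: 0.0574
gripper_force: 20.0
```

Call:
play_rows(
  rows=[
    [[1,0,0,0,0],[1,0,0,0,0],[1,0,0,0,0],[1,0,0,0,0],[1,0,0,0,0],[1,0,0,0,0],[1,0,0,0,0],[1,0,0,0,0]],
  ],
)

```text
time_s: 34.78
tcp_pos: [0.6609, -0.0991, 0.0155]
eef_rot: [180.0, -0.0, -79.1]
contact_force: [-0.3, 0.1, -1.5]
gripper_width: 0.0576
gripper_force: 20.0
```

Call:
play_rows(
  rows=[
    [[1,0,-0.001,0.001,0],[1,0,-0.001,0.002,0],[1,0,-0.001,0.003,0],[1,0,-0.001,0.003,0],[0,0,-0.001,0.003,0],[0,0,-0.001,0.003,0],[0,0,-0.001,0.003,0],[0,0,-0.001,0.003,0]],
  ],
)

```text
time_s: 35.45
tcp_pos: [0.6614, -0.0989, 0.0139]
eef_rot: [180.0, 0.0, -79.1]
contact_force: [0.2, -0.3, -0.1]
gripper_width: 0.0789
gripper_force: 0.0
```

Call:
play_rows(
  rows=[
    [[0,0,0,0,0],[0,0,0,-0.03,0],[0,0,0,-0.1,0],[0,0,0,-0.18,0],[0,0,0,-0.26,0],[0,0,0,-0.34,0],[0,0,0,-0.4,0],[0,0,0,-0.4,0]],
  ],
)

```text
time_s: 36.12
tcp_pos: [0.6648, -0.0994, 0.2226]
eef_rot: [-179.3, -0.2, -79.0]
contact_force: [0.9, -0.6, 0.6]
gripper_width: 0.0874
gripper_force: 0.0
```

Call:
play_rows(
  rows=[
    [[0,0,0.06,0,0],[0,0,0.12,0,0],[0,0,0.2,0,0],[0,0,0.28,0,0],[0,0,0.36,0,0],[0,0,0.4,0,0],[0,0,0.4,0,0],[0,0,0.4,0,0]],
  ],
)

```text
time_s: 36.78
tcp_pos: [0.4644, -0.137, 0.2149]
eef_rot: [-179.9, -0.0, -79.1]
contact_force: [0.6, -0.3, 0.8]
gripper_width: 0.0879
gripper_force: 0.0
```

```bash
python3 - <<'E'
from h import *
s=r.get_state(); print(s['tcp_pos'])
a,_=snap('scene','s20.png'); b,_=snap('side','sd20.png')
cv2.imwrite('pics/fin.png',np.hstack([cv2.resize(a[150:390,140:520],None,fx=1.3,fy=1.3),cv2.resize(b[120:350,220:460],None,fx=1.25,fy=312/230)])[:,:800,::-1])
E
```

```text
[ 0.46438277 -0.13702998  0.21486933]
```

View pics/fin.png

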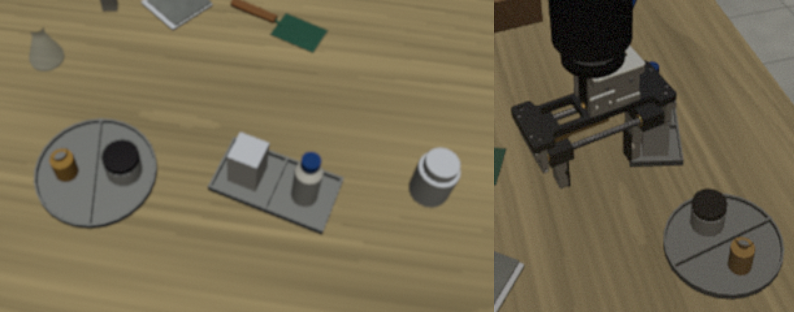

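```bash
python3 -c "
from plant import r
print(r.close_job())"
```

```text
the job is handed in; nothing more can be done
None
```

Both kits are made up and the job was handed in at about 37 s. The bottle and the mouth-down beaker stand in the rectangular tray, the weight and squat jar stand in the round tray, and the flask and big jar were not touched. The beaker measured about 2.5 mm off its compartment's middle, and the other three I checked only by eye in the final pictures.

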